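# Take the labware pile apart into its trays

## Robot

A 6-joint arm with a two-finger parallel gripper is mounted at the origin on the work surface. World frame = base frame: x ahead of the robot, y to its left, z up, the work surface at z = 0. Lengths are in m, angles in rad, forces in N, time in s.
With the tool pointing down it reaches from about 0.375 to 0.75 m from the base axis. Payload 9 kg.
Tool frame: the origin (TCP) lies on the centre line of the jaws, within the pads' length; the fingertips stand 25 mm ahead of it and the grasp point (between the pads) lies 6 mm ahead of it (robot.tip_extent is the distance from the TCP to the fingertips, in m); z points along the fingers, y is the line along which they close (so a half turn about z gives the same grasp; the last joint's range is limited). The gripper opens to 85 mm and grips with 20 to 120 N. Pads are 22 mm wide; open, the fingers measure 114 mm over their backs; the gripper's body (76 mm by 85 mm) begins 54 mm behind the grasp point. The pads swing forward as they close: fully open they stand 13 mm farther back than shut.
Start: joints at [-1.372, 0.104, 0.097, 1.564, 0, 1.353], TCP at [0.243, -0.549, 0.256] pointing down, gripper open.
Joint ranges: [-2.99, 2.99], [-0.84, 1.86], [-1.1, 1.16], [-1.84, 2.11], [-1.51, 1.56], [-3.14, 3.14]. Speed limits (rad/s): [2.22, 2.22, 2.57, 3.14, 3.14, 3.14].

## Interface

Orientations are given as [roll, pitch, yaw] about the fixed x, y, z axes, in that order (R = Rz(yaw) Ry(pitch) Rx(roll)).
In Python, from workcell import robot gives the robot as it stands.
- The arm moves only by the tool arm_command, never from a script. Its argument "deltas" is a list of rows, each an object of numbers: "dx", "dy", "dz": the shift along the tool's x, y, z in units of 200 mm (1.0 is 200 mm); "wx", "wy", "wz": the turn, a rotation vector about the tool's x, y, z in units of 0.5 rad (1.0 is 0.5 rad); "fingers": the closure, from -1 (fully open) to 1 (shut). In form: [{"dx": .., "dy": .., "dz": .., "wx": .., "wy": .., "wz": .., "fingers": ..}, ...]. A call has exactly 5 rows; each row shifts and turns the commanded pose from where the row before left it, along the tool's axes as they then stand; what a row does not reach is not made up. A row lasts 1/10 s, in which the tool goes at most 50 mm and 8.59 degrees, less where a joint would pass 70% of its speed; a pose out of reach is approached as far as the arm can. A call with a number of a shift or a turn outside -1 to 1 is refused whole. A call with a gripper value outside its range is refused whole. The fingers move at their own pace and stop on an object; "newtons" is the grip in N (left out, the last holds). Time passes only in rows, so rows that do not move let the fingers close, or fill a call up. It gives the time, the measured TCP pose, the force, the opening and the grip force at its end, in the units of the state.
- robot.get_state(): the state, without advancing time (a new reading comes with each control period).
- robot.snapshot(name): name is "scene" or "top"; returns the picture (480x640x3 uint8, red, green, blue); there is no depth.
- robot.calibration(name): a dict with "fx", "fy", "cx", "cy" (pixels), "rvec" (rotation vector, rad) and "tvec" (3), from world to camera coordinates, as OpenCV has them. Camera axes: x right, y down, z forward; pixel columns grow to the right and rows downward; lengths in m; the calibration is good to about 2 mm. A picture is of the moment at which its call begins. calibration takes no time and is no camera call.
- robot.finish_job(): hands the job in; it is judged then, once.
Trained networks look in the newest picture that a camera, given by its name, has taken for a name from the list of things; names that differ only in an ending like _2 or _b are one class to them, and where a whole thing is asked for, a point or a joint stands for the part that bears it (a point fixed in the world has none). Each returns a list of dicts, best first, with "score" (0 to 1); they miss things now and then, are a little off and sometimes report something else, mostly with a low value. They report only what shows in the picture. A call takes as long as a camera call.
- robot.outline_of(camera, label): "mask" (480x640 bool, what is visible of it) and "box" ([left, top, width, height] in pixels, round what is visible of it).
- robot.place_of(camera, label): "pixel" ([column, row] in pixels: a listed point, or the origin of a listed thing).
The state is a dict: "t": time; "joints": joint angles; "dq": joint speeds; "joint_torque": joint torques, N m; "tcp_pos": TCP position; "tcp_rot": TCP orientation; "wrist_force": force on the tool from outside, world axes, zero at the start; "torque": the same for the moment, N m; "finger_gap": opening from 0.0 (shut) to 1.0 (fully open); "grip_force": force on a finger pad.
Only numpy, scipy, OpenCV 4.12 (cv2) and the standard library are available. Lean on these libraries where they do the work, as an engineer would, in place of code of your own. Each camera call takes 0.05 s, during which the arm holds its last target. There are 200 camera calls.

## Task

Take the pile of labware on the bench apart from the top down, one piece at a time, and set each piece upright and flat inside the low tray of its own outline: the round pot in the round tray, the square metal block in the square tray, the slide box in the smaller oblong tray and the tube rack in the largest tray. Finish with each piece before you move the one beneath it, set things down rather than drop them, do not tip them over, and leave the tape spool and the small carton where they stand.

Things in the scene. Friction and masses are not known exactly. Their poses are not given: they have to be found in the camera images.
- pot: Top of the pile: round closed specimen pot, amber body with white lid, 36 mm across, 45 mm tall, about 60 g. Origin: centre of its underside, z up. Rests on the metal block.
- block: Second from the top: square aluminium tube block with nine dark wells on top, 48 x 48 mm, 34 mm tall, about 190 g. Origin: centre of its underside; x and y along its sides, z up. Rests on the slide box.
- slidebox: Third from the top: closed grey plastic slide box with a pale label on top, 96 mm (x) by 58 mm (y), 32 mm tall, about 150 g. Origin: centre of its underside, z up. Rests on the tube rack.
- rack: Bottom of the pile: white plastic tube rack with dark wells on top, empty, 130 mm (x) by 66 mm (y), 40 mm tall, about 250 g. Origin: centre of its underside, z up. Stands on the bench.
- pot_tray: Fixed low dark-grey metal tray with black floor, round, 62 mm across outside and 54 mm inside. Origin: centre of its underside on the bench, z up. Floor 3 mm thick, rim 4 mm thick and 8 mm high (5 mm above the floor). It belongs to the specimen pot, which has the same outline with about 8 mm to spare on each side.
- block_tray: Fixed low dark-grey metal tray with black floor, square, 72 x 72 mm outside and 64 x 64 mm inside. Origin: centre of its underside on the bench, z up, x and y along its sides. Floor 3 mm thick, rim 4 mm thick and 8 mm high (5 mm above the floor). It belongs to the metal tube block, which has the same outline with about 8 mm to spare on each side.
- slidebox_tray: Fixed low dark-grey metal tray with black floor, oblong, 120 (x) by 82 mm (y) outside and 112 by 74 mm inside. Origin: centre of its underside on the bench, z up, x along its length. Floor 3 mm thick, rim 4 mm thick and 8 mm high (5 mm above the floor). It belongs to the slide box, which has the same outline with about 8 mm to spare on each side.
- rack_tray: Fixed low dark-grey metal tray with black floor, oblong, the largest, 154 (x) by 90 mm (y) outside and 146 by 82 mm inside. Origin: centre of its underside on the bench, z up, x along its length. Floor 3 mm thick, rim 4 mm thick and 8 mm high (5 mm above the floor). It belongs to the tube rack, which has the same outline with about 8 mm to spare on each side.
- spool: Loose bystander: reel of tape with red flanges, 56 mm across, 30 mm tall, standing flat. Origin: centre of its underside. Leave it alone.
- carton: Loose bystander: small white and blue carton, 62 (x) by 40 (y) by 36 mm tall. Origin: centre of its underside. Leave it alone.

How it is judged:
On the way, in this order (a step that is already met when the one before it is completed fails the run):
1. the specimen pot stands flat inside its own tray, let go (horizontal distance between pot and pot_tray below 0.014 m and z of pot in the frame of pot_tray below 0.0055 m and angle between pot's own z axis and vertical below 0.03 rad and linear speed of pot below 0.02 m/s and contact force between the fingers and pot below 0.1 N), for 0.2 s.
2. the metal tube block stands flat inside its own tray, let go (horizontal distance between block and block_tray below 0.014 m and z of block in the frame of block_tray below 0.0055 m and angle between block's own z axis and vertical below 0.03 rad and linear speed of block below 0.02 m/s and contact force between the fingers and block below 0.1 N), for 0.2 s.
3. the slide box stands flat inside its own tray, let go (horizontal distance between slidebox and slidebox_tray below 0.014 m and z of slidebox in the frame of slidebox_tray below 0.0055 m and angle between slidebox's own z axis and vertical below 0.03 rad and linear speed of slidebox below 0.02 m/s and contact force between the fingers and slidebox below 0.1 N), for 0.2 s.
4. the tube rack stands flat inside its own tray, let go (horizontal distance between rack and rack_tray below 0.014 m and z of rack in the frame of rack_tray below 0.0055 m and angle between rack's own z axis and vertical below 0.03 rad and linear speed of rack below 0.02 m/s and contact force between the fingers and rack below 0.1 N), for 0.2 s.
At the end, for the whole second after the job is handed in: The pot, the metal block, the slide box and the tube rack each stand inside their own tray: within 14 mm of its centre, resting on its floor (underside less than 5.5 mm above the tray's underside) and tilted less than 0.03 rad, released and at rest (all of step 1 and all of step 2 and all of step 3 and all of step 4); the robot touches nothing.
It fails at once if a piece is moved more than 40 mm before the one that was on it is in its own tray ((distance of block from where it was at the start of the episode above 0.04 m and not (horizontal distance between pot and pot_tray below 0.014 m and z of pot in the frame of pot_tray below 0.0055 m and angle between pot's own z axis and vertical below 0.03 rad)) or (distance of slidebox from where it was at the start of the episode above 0.04 m and not (horizontal distance between block and block_tray below 0.014 m and z of block in the frame of block_tray below 0.0055 m and angle between block's own z axis and vertical below 0.03 rad)) or (distance of rack from where it was at the start of the episode above 0.04 m and not (horizontal distance between slidebox and slidebox_tray below 0.014 m and z of slidebox in the frame of slidebox_tray below 0.0055 m and angle between slidebox's own z axis and vertical below 0.03 rad))).
It fails at once if one of the four things tips by more than 0.6 rad (angle between any of pot, block, slidebox, rack's own z axis and vertical above 0.6 rad).
It fails at once if a thing falls into its tray (faster than 0.6 m/s within 30 mm of the tray) instead of being set down ((horizontal distance between pot and pot_tray below 0.06 m and z of pot in the frame of pot_tray below 0.03 m and linear speed of pot above 0.6 m/s) or (horizontal distance between block and block_tray below 0.06 m and z of block in the frame of block_tray below 0.03 m and linear speed of block above 0.6 m/s) or (horizontal distance between slidebox and slidebox_tray below 0.06 m and z of slidebox in the frame of slidebox_tray below 0.03 m and linear speed of slidebox above 0.6 m/s) or (horizontal distance between rack and rack_tray below 0.06 m and z of rack in the frame of rack_tray below 0.03 m and linear speed of rack above 0.6 m/s)).
It fails at once if the tape spool or the carton is pushed more than 30 mm from where it stood (distance of any of spool, carton from where it was at the start of the episode above 0.03 m).
It also fails if it takes over 128 s, if anything falls off the work surface, if the arm or the gripper's body presses on something with over 40 N, if the wrist force passes 120 N, or if a joint passes its speed limit or range.

## Working session

There is one attempt and no reset: what is moved stays moved. The work goes in short steps, Python scripts to look and compute and a tool call to move; the robot and the scene stay as the last step left them, time stands still between calls to the robot, and variables do not carry over. Pictures are saved under pics/ and viewed, at most 14 in all, crops included, and the job is handed in when it is done.

Besides the shell and the picture viewer there is one more tool, called after "Call:" as name(argument=value, ...), one argument or row to a line, values as JSON. arm_command: Moves the arm, as the interface text tells. Its arguments: {"type":"object","properties":{"deltas":{"type":"array"},"newtons":{"type":"number"}},"required":["deltas"]}

```bash
mkdir -p pics; python3 - <<'E'
from workcell import robot
import cv2,numpy as np
for c in("scene","top"):
    im=robot.snapshot(c); cv2.imwrite(f"pics/{c}0.png",im[...,::-1])
    k=robot.calibration(c); print(c,k)
    R=cv2.Rodrigues(np.array(k["rvec"],float))[0]; print("cam pos",-R.T@np.array(k["tvec"]))
    for n in "pot block slidebox rack pot_tray block_tray slidebox_tray rack_tray spool carton".split():
        o=robot.outline_of(c,n); p=robot.place_of(c,n)
        print(n,[(round(q["score"],2),q["box"]) for q in o[:2]],[(round(q["score"],2),np.round(q["pixel"],1)) for q in p[:2]])
print(robot.get_state())
E
```

```text
scene {'fx': 477.5738578331255, 'fy': 477.5738578331255, 'cx': 313.3058485105945, 'cy': 242.5687020978329, 'rvec': array([ 2.00612692,  0.76167473, -0.44393504]), 'tvec': array([-0.41454113, -0.08704701,  1.33790848])}
cam pos [ 1.10866664 -0.6045718   0.61218612]
pot [(0.84, [254.6, 264.2, 21.2, 32.9])] [(0.76, array([266.1, 293.4])), (0.74, array([380.6, 213.4]))]
block [(0.89, [249.5, 288.0, 37.2, 32.4])] [(0.89, array([268. , 310.8]))]
slidebox [(0.74, [237.2, 304.8, 61.0, 41.3])] [(0.66, array([269.7, 320. ]))]
rack [(0.84, [231.2, 313.8, 76.5, 48.6])] [(0.91, array([271.1, 336.6])), (0.58, array([268.4, 309.5]))]
pot_tray [(0.82, [142.1, 339.8, 37.5, 27.7])] [(0.75, array([157.6, 351.2])), (0.19, array([267.3, 323.5]))]
block_tray [(0.83, [357.8, 252.2, 47.8, 23.8])] [(0.94, array([382.8, 264.5]))]
slidebox_tray [(0.81, [356.2, 204.8, 46.7, 18.9]), (0.39, [247.4, 288.3, 40.4, 33.0])] [(0.62, array([379. , 215.6]))]
rack_tray [(0.73, [259.1, 250.8, 77.8, 40.5])] [(0.68, array([296.6, 270.7]))]
spool [(0.71, [210.8, 281.1, 28.4, 29.2])] [(0.8, array([223.6, 301.4])), (0.49, array
[... 1168 characters left out ...]
8, array([315.4, 206.8]))]
{'t': 2.1, 'joints': array([-1.37169710e+00,  1.04111858e-01,  9.72993481e-02,  1.56392624e+00,
        1.08378604e-05,  1.35311570e+00]), 'dq': array([-0.00035067, -0.00137503, -0.00029971,  0.00033194, -0.00013951,
       -0.00016583]), 'joint_torque': array([ 1.25954098e-04, -5.56748414e+01,  5.03765380e+01,  6.49704016e-04,
       -2.76224391e-04, -1.99237235e-05]), 'tcp_pos': array([ 0.24291655, -0.54864608,  0.25632338]), 'tcp_rot': array([3.14153410e+00, 1.85190347e-06, 4.16779856e-01]), 'wrist_force': array([-0.1575292 , -0.5873467 ,  0.38413862]), 'torque': array([-0.02509461,  0.02222507,  0.00821233]), 'grip_force': 0.0, 'finger_gap': 1.0009033911705938}
```

```bash
python3 - <<'E'
import cv2
a=cv2.imread("pics/top0.png")[170:330,120:490]; cv2.imwrite("pics/t0c.png",cv2.resize(a,None,fx=2.15,fy=2.15,interpolation=cv2.INTER_CUBIC))
a=cv2.imread("pics/scene0.png")[190:380,130:420]; cv2.imwrite("pics/s0c.png",cv2.resize(a,None,fx=2.7,fy=2.7,interpolation=cv2.INTER_CUBIC))
E
```

```text
(no output)
```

View pics/t0c.png

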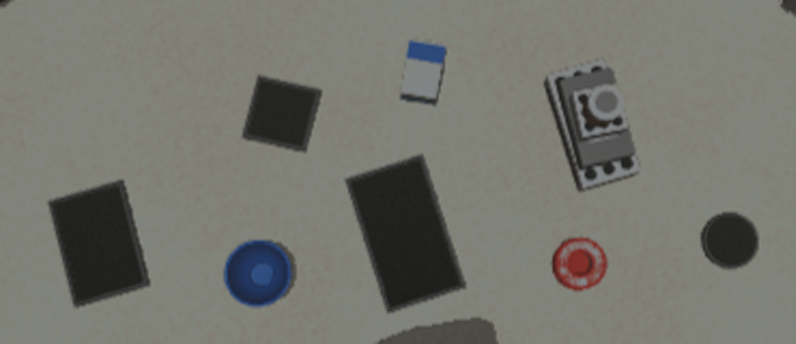

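View pics/s0c.png

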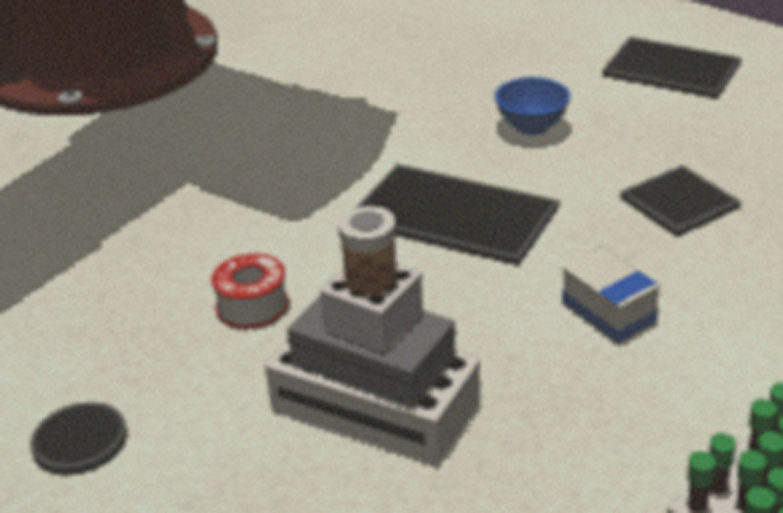

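The top view shows the pile at crop (595,125), the square tray at (283,113), the round tray at (730,240), the large tray at (405,233), the smaller oblong tray at (98,243), the spool at (580,263) and the carton at (423,72). The scene view confirms the stack order. Both also show an unlisted blue bowl between the two oblong trays. Next I fit poses from both views' masks.

```bash
cat > fit.py <<'E'
from workcell import robot
import cv2,numpy as np
from scipy.optimize import minimize
D=dict(pot=(36,36,45),block=(48,48,34),slidebox=(96,58,32),rack=(130,66,40),pot_tray=(62,62,8),block_tray=(72,72,8),
 slidebox_tray=(120,82,8),rack_tray=(154,90,8),spool=(56,56,30),carton=(62,40,36))
CAL={c:robot.calibration(c) for c in("scene","top")}
def proj(c,P):
    k=CAL[c];K=np.array([[k["fx"],0,k["cx"]],[0,k["fy"],k["cy"]],[0,0,1]])
    return cv2.projectPoints(np.float64(P).reshape(-1,1,3),np.float64(k["rvec"]),np.float64(k["tvec"]),K,None)[0][:,0]
def ray(c,px,z):
    k=CAL[c];R=cv2.Rodrigues(np.float64(k["rvec"]))[0];o=-R.T@np.float64(k["tvec"])
    d=R.T@np.array([(px[0]-k["cx"])/k["fx"],(px[1]-k["cy"])/k["fy"],1]);return (o+d*(z-o[2])/d[2])[:2]
def pts(n,x,y,z,a):
    l,w,h=np.array(D[n])/1000
    if n in("pot","pot_tray","spool"):
        t=np.linspace(0,2*np.pi,40,endpoint=False);b=np.c_[np.cos(t),np.sin(t)]*l/2
    else: b=np.array([[1,1],[-1,1],[-1,-1],[1,-1]])*[l/2,w/2]
    b=b@np.array([[np.cos(a),np.sin(a)],[-np.sin(a),np.cos(a)]])+[x,y]
    return np.r_[np.c_[b,np.full(len(b),z)],np.c_[b,np.full(len(b),z+h)]]
S=4
def hull(c,n,p):
    im=np.zeros((480*S,640*S),np.uint8)
    h=cv2.convexHull(((proj(c,pts(n,*p))+.5)*S*16-8).astype(np.int32))
    cv2.fillConvexPoly(im,h,1,shift=4);return im
def masks(n,near=None):
    out={}
    for c in("scene","top"):
        robot.snapshot(c);r=robot.outline_of(c,n)
        if near and near.get(c) is not None: r=[q for q in r if np.hypot(q["box"][0]+q["box"][2]/2-near[c][0],q["box"][1]+q["box"][3]/2-near[c][1])<25]
        if r: out[c]=r[0]["mask"]
    return out
def fit(n,m,p0,z=None,above=[]):
    """m: masks; above: [(name,pose)] occluders; z None -> fitted"""
    up={c:cv2.resize(v.astype(np.uint8),None,fx=S,fy=S,interpolation=cv2.INTER_NEAREST)for c,v in m.items()}
    occ={c:np.zeros((480*S,640*S),np.uint8) for c in m}
    for c in m:
        for an,ap in above: occ[c]|=hull(c,an,ap)
    def pose(v): return (v[0],v[1],z if z is not None else v[3],v[2])
    def f(v):
        s=0
        for c in m:
            q=hull(c,n,pose(v))&(1-occ[c]);u=up[c]&(1-occ[c]);s+=1-(q&u).sum()/max(1,(q|u).sum())
        return s
    v0=[p0[0],p0[1],p0[3]]+([p0[2]] if z is None else []);best=None
    for da in(0,.3,-.3):
        sim=[np.array(v0)+[0,0,da]+[0]*(len(v0)-3)]
        for i,s in enumerate([.012,.012,.2,.012][:len(v0)]): e=sim[0].copy();e[i]+=s;sim.append(e)
        r=minimize(f,v0,method="Nelder-Mead",options=dict(initial_simplex=np.array(sim),xatol=2e-4,fatol=1e-4,maxiter=150))
        if best is None or r.fun<best.fun: best=r
        if D[n][0]==D[n][1] and D[n][0]!=48 and D[n][0]!=72: break
    return pose(best.x),best.fun/len(m)
E
cat > m1.py <<'E'
from fit import *
import json
near=dict(pot=(400,219),block=(397,225),slidebox=(397,225),rack=(395,228),pot_tray=(459,281),block_tray=(253,223),slidebox_tray=(165,283),rack_tray=(308,278),spool=(390,292),carton=(317,204))
yaw=dict(block=.25,slidebox=.25,rack=.25,block_tray=-.2,slidebox_tray=.2,rack_tray=.3,carton=-.1)
sc=dict(pot=(265,280),block=(268,304),slidebox=(268,326),rack=(269,338))
zz=dict(pot=.106,block=.072,slidebox=.04)
res={};ab=[]
for n in near:
    m=masks(n,dict(top=near[n],scene=sc.get(n)))
    z=zz.get(n,0);p0=(*ray("top",near[n],z+D[n][2]/1000),z,yaw.get(n,0))
    p,e=fit(n,m,p0,0 if "tray" in n or n in("spool","carton") else None,ab)
    if n in("pot","block","slidebox"): ab.append((n,p))
    one={c:np.round(fit(n,{c:m[c]},p,p[2],[a for a in ab if a[0]!=n])[0],4) for c in m} if len(m)==2 else m.keys()
    res[n]=[float(q) for q in p];print(n,np.round(p,4),round(e,3),one)
json.dump(res,open("pose.json","w"))
for c in("scene","top"):
    im=cv2.imread(f"pics/{c}0.png");x0,y0,x1,y1=(130,190,420,380) if c=="scene" else(120,170,490,330)
    f=2.7 if c=="scene" else 2.15
    im=cv2.resize(im[y0:y1,x0:x1],None,fx=f,fy=f,interpolation=cv2.INTER_CUBIC)
    for n,p in res.items():
        q=pts(n,*p);k=len(q)//2
        cv2.polylines(im,[((proj(c,q[k:])+.5-[x0,y0])*f).astype(int).reshape(-1,1,2).astype(np.int32)],True,(0,255,0),1)
    cv2.imwrite(f"pics/{c}_fit.png",im)
E
time python3 m1.py
```

```text
Traceback (most recent call last):
  File "m1.py", line 11, in <module>
    p,e=fit(n,m,p0,0 if "tray" in n or n in("spool","carton") else None,ab)
        ~~~^^^^^^^^^^^^^^^^^^^^^^^^^^^^^^^^^^^^^^^^^^^^^^^^^^^^^^^^^^^^^^^^
  File "fit.py", line 46, in fit
    sim=[np.array(v0)+[0,0,da]+[0]*(len(v0)-3)]
         ~~~~~~~~~~~~^~~~~~~~~
ValueError: operands could not be broadcast together with shapes (4,) (3,) 

real	0m3.102s
user	0m1.024s
sys	0m0.120s
```

```bash
sed -i 's/\[0,0,da\]+\[0\]\*(len(v0)-3)/np.array([0,0,da,0])[:len(v0)]/' fit.py; time python3 m1.py
```

```text
pot [ 0.5975 -0.1647  0.1069  0.1496] 0.142 {'scene': array([ 0.5973, -0.1644,  0.1069,  0.1713]), 'top': array([ 0.5973, -0.1658,  0.1069,  0.1223])}
block [ 0.5883 -0.1555  0.0618  0.224 ] 0.037 dict_keys(['scene'])
slidebox [ 0.598  -0.1681  0.0409  0.2411] 0.141 {'scene': array([ 0.599 , -0.1673,  0.0409,  0.2533]), 'top': array([ 0.5976, -0.169 ,  0.0409,  0.2417])}
rack [ 0.5976 -0.1699  0.002   0.289 ] 0.098 {'scene': array([ 0.5979, -0.169 ,  0.002 ,  0.2987]), 'top': array([ 0.597 , -0.1709,  0.002 ,  0.2847])}
pot_tray [ 0.4745 -0.3241  0.      0.1962] 0.083 {'scene': array([ 0.4741, -0.3229,  0.    ,  0.293 ]), 'top': array([ 0.4746, -0.3242,  0.    ,  0.2443])}
block_tray [ 0.6115  0.1727  0.     -0.2246] 0.086 {'scene': array([ 0.6115,  0.1745,  0.    , -0.2363]), 'top': array([ 0.6121,  0.1704,  0.    , -0.1955])}
slidebox_tray [0.4668 0.3646 0.     0.3071] 0.074 {'scene': array([0.4647, 0.3687, 0.    , 0.2846]), 'top': array([0.4673, 0.364 , 0.    , 0.3069])}
rack_tray [0.4796 0.0328 0.     0.3366] 0.036 {'scene': array([0.4789, 0.0346, 0.    , 0.3311]), 'top': array([0.4801, 0.0319, 0.    , 0.3272])}
spool [ 0.4465 -0.1558  0.      0.0916] 0.095 {'scene': array([ 0.4466, -0.1539,  0.    ,  0.2392]), 'top': array([ 0.4466, -0.156 ,  0.    ,  0.0795])}
carton [ 0.657   0.0144  0.     -0.1728] 0.084 {'scene': array([ 0.6555,  0.0179,  0.    , -0.1833]), 'top': array([ 0.6571,  0.0136,  0.    , -0.1838])}
real	2m9.302s
user	1m11.177s
sys	0m24.005s
```

```bash
cat > plan.py <<'E'
import sys,numpy as np,json
from workcell import robot
def plan(wps,smax=.046,rmax=.14):
    """wps: x,y,z,yaw in sequence (straight lines, own rows each); prints rows [dx,dy,dz,wz] in units"""
    s=robot.get_state();p=np.array(s["tcp_pos"]);a=s["tcp_rot"][2]
    print("now",s["t"],p.round(4),s["tcp_rot"].round(3),"gap",round(s["finger_gap"],3),"grip",round(s["grip_force"],1))
    rows=[]
    for w in wps:
        t=np.array(w[:3]);da=(w[3]-a+np.pi)%(2*np.pi)-np.pi if abs(w[3]-a)>np.pi+.6 else w[3]-a
        n=max(1,int(np.ceil(max(np.linalg.norm(t-p)/smax,abs(da)/rmax))))
        for i in range(n):
            d=(t-p)/(n-i);x=np.array([np.cos(a),np.sin(a)]);y=np.array([np.sin(a),-np.cos(a)])
            r=np.round([d[:2]@x/.2,d[:2]@y/.2,-d[2]/.2,-da/n/.5],3)
            rows.append(r);p=p+.2*np.r_[r[0]*x+r[1]*y,-r[2]];a-=r[3]*.5
    for i,r in enumerate(rows):
        if i%5==0: print("--")
        print(r.tolist())
    print("end",p.round(4),round(a,3))
if __name__=="__main__": plan(json.loads(sys.argv[1]), *(json.loads(v) for v in sys.argv[2:]))
E
python3 plan.py '[[0.5975,-0.165,0.22,1.8]]'
```

```text
now 4.3 [ 0.2429 -0.5486  0.2563] [3.142 0.    0.417] gap 1.003 grip 0.0
--
[0.2, -0.086, 0.015, -0.231]
[0.208, -0.063, 0.015, -0.231]
[0.214, -0.038, 0.015, -0.231]
[0.217, -0.013, 0.015, -0.231]
[0.217, 0.012, 0.015, -0.231]
--
[0.215, 0.037, 0.015, -0.231]
[0.209, 0.061, 0.015, -0.231]
[0.201, 0.085, 0.015, -0.231]
[0.189, 0.107, 0.015, -0.231]
[0.176, 0.128, 0.016, -0.231]
--
[0.16, 0.148, 0.015, -0.231]
[0.142, 0.166, 0.016, -0.231]
end [ 0.5975 -0.1649  0.2199] 1.803
```

View pics/top_fit.png

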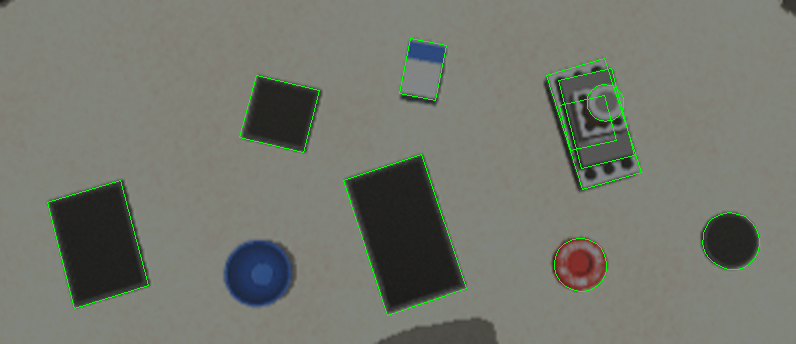

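The overlay matches all four trays, the spool, the carton, pot lid (605,103), slide box and rack. Only the block's outline is off, because it was measured from one view, so I'll refit it once the pot is gone.

Call:
arm_command(
  deltas=[
    {"dx":0.2,"dy":-0.086,"dz":0.015,"wz":-0.231,"fingers":-1},
    {"dx":0.208,"dy":-0.063,"dz":0.015,"wz":-0.231,"fingers":-1},
    {"dx":0.214,"dy":-0.038,"dz":0.015,"wz":-0.231,"fingers":-1},
    {"dx":0.217,"dy":-0.013,"dz":0.015,"wz":-0.231,"fingers":-1},
    {"dx":0.217,"dy":0.012,"dz":0.015,"wz":-0.231,"fingers":-1},
  ],
  newtons=40,
)

```text
invalid input at $.deltas[0]: expected keys dx, dy, dz, wx, wy, wz, fingers
```

Call:
arm_command(
  deltas=[
    {"dx":0.215,"dy":0.037,"dz":0.015,"wz":-0.231,"fingers":-1},
    {"dx":0.209,"dy":0.061,"dz":0.015,"wz":-0.231,"fingers":-1},
    {"dx":0.201,"dy":0.085,"dz":0.015,"wz":-0.231,"fingers":-1},
    {"dx":0.189,"dy":0.107,"dz":0.015,"wz":-0.231,"fingers":-1},
    {"dx":0.176,"dy":0.128,"dz":0.016,"wz":-0.231,"fingers":-1},
  ],
)

```text
invalid input at $.deltas[0]: expected keys dx, dy, dz, wx, wy, wz, fingers
```

Call:
arm_command(
  deltas=[
    {"dx":0.16,"dy":0.148,"dz":0.015,"wz":-0.231,"fingers":-1},
    {"dx":0.142,"dy":0.166,"dz":0.016,"wz":-0.231,"fingers":-1},
    {"fingers":-1},
    {"fingers":-1},
    {"fingers":-1},
  ],
)

```text
invalid input at $.deltas[0]: expected keys dx, dy, dz, wx, wy, wz, fingers
```

```bash
python3 plan.py '[[0.5975,-0.165,0.142,1.8]]' 0.03
```

```text
now 4.3 [ 0.2429 -0.5486  0.2563] [3.142 0.    0.417] gap 1.003 grip 0.0
--
[0.133, -0.058, 0.032, -0.154]
[0.137, -0.047, 0.032, -0.154]
[0.14, -0.036, 0.032, -0.154]
[0.143, -0.026, 0.032, -0.154]
[0.144, -0.014, 0.032, -0.154]
--
[0.145, -0.003, 0.032, -0.154]
[0.145, 0.008, 0.032, -0.154]
[0.144, 0.019, 0.032, -0.154]
[0.142, 0.03, 0.032, -0.154]
[0.139, 0.041, 0.032, -0.154]
--
[0.136, 0.051, 0.031, -0.154]
[0.131, 0.062, 0.032, -0.154]
[0.126, 0.072, 0.031, -0.154]
[0.121, 0.081, 0.032, -0.154]
[0.114, 0.09, 0.031, -0.154]
--
[0.107, 0.099, 0.032, -0.154]
[0.099, 0.106, 0.031, -0.154]
[0.09, 0.114, 0.032, -0.154]
end [ 0.5975 -0.1649  0.1419] 1.803
```

All seven keys are required, and nothing has moved yet.

Call:
arm_command(
  deltas=[
    {"dx":0.2,"dy":-0.086,"dz":0.015,"wx":0,"wy":0,"wz":-0.231,"fingers":-1},
    {"dx":0.208,"dy":-0.063,"dz":0.015,"wx":0,"wy":0,"wz":-0.231,"fingers":-1},
    {"dx":0.214,"dy":-0.038,"dz":0.015,"wx":0,"wy":0,"wz":-0.231,"fingers":-1},
    {"dx":0.217,"dy":-0.013,"dz":0.015,"wx":0,"wy":0,"wz":-0.231,"fingers":-1},
    {"dx":0.217,"dy":0.012,"dz":0.015,"wx":0,"wy":0,"wz":-0.231,"fingers":-1},
  ],
  newtons=40,
)

```text
t: 4.8
tcp_pos: [0.3915, -0.3877, 0.2413]
tcp_rot: [3.141, 0.0, 0.999]
wrist_force: [0.5, -0.6, 0.6]
finger_gap: 0.998
grip_force: 0.0
```

Call:
arm_command(
  deltas=[
    {"dx":0.215,"dy":0.037,"dz":0.015,"wx":0,"wy":0,"wz":-0.231,"fingers":-1},
    {"dx":0.209,"dy":0.061,"dz":0.015,"wx":0,"wy":0,"wz":-0.231,"fingers":-1},
    {"dx":0.201,"dy":0.085,"dz":0.015,"wx":0,"wy":0,"wz":-0.231,"fingers":-1},
    {"dx":0.189,"dy":0.107,"dz":0.015,"wx":0,"wy":0,"wz":-0.231,"fingers":-1},
    {"dx":0.176,"dy":0.128,"dz":0.016,"wx":0,"wy":0,"wz":-0.231,"fingers":-1},
  ],
)

```text
t: 5.3
tcp_pos: [0.5394, -0.2275, 0.2262]
tcp_rot: [3.141, 0.0, 1.577]
wrist_force: [0.0, -0.6, -0.2]
finger_gap: 0.999
grip_force: 0.0
```

Call:
arm_command(
  deltas=[
    {"dx":0.16,"dy":0.148,"dz":0.015,"wx":0,"wy":0,"wz":-0.231,"fingers":-1},
    {"dx":0.142,"dy":0.166,"dz":0.016,"wx":0,"wy":0,"wz":-0.231,"fingers":-1},
    {"dx":0,"dy":0,"dz":0,"wx":0,"wy":0,"wz":0,"fingers":-1},
    {"dx":0,"dy":0,"dz":0,"wx":0,"wy":0,"wz":0,"fingers":-1},
    {"dx":0,"dy":0,"dz":0,"wx":0,"wy":0,"wz":0,"fingers":-1},
  ],
)

```text
t: 5.8
tcp_pos: [0.5971, -0.1656, 0.22]
tcp_rot: [-3.141, 0.0, 1.801]
wrist_force: [0.2, -0.2, -0.7]
finger_gap: 0.998
grip_force: 0.0
```

```bash
python3 plan.py '[[0.5975,-0.165,0.142,1.8]]' 0.03
```

```text
now 5.8 [ 0.5971 -0.1656  0.22  ] [-3.141  0.     1.801] gap 0.998 grip 0.0
--
[0.001, 0.001, 0.13, 0.001]
[0.001, 0.001, 0.13, 0.001]
[0.001, 0.0, 0.13, 0.001]
end [ 0.5974 -0.165   0.142 ] 1.8
```

Call:
arm_command(
  deltas=[
    {"dx":0.003,"dy":0.002,"dz":0.13,"wx":0,"wy":0,"wz":0,"fingers":-1},
    {"dx":0,"dy":0,"dz":0.13,"wx":0,"wy":0,"wz":0,"fingers":-1},
    {"dx":0,"dy":0,"dz":0.13,"wx":0,"wy":0,"wz":0,"fingers":-1},
    {"dx":0,"dy":0,"dz":0,"wx":0,"wy":0,"wz":0,"fingers":-1},
    {"dx":0,"dy":0,"dz":0,"wx":0,"wy":0,"wz":0,"fingers":1},
  ],
  newtons=30,
)

```text
t: 6.3
tcp_pos: [0.5972, -0.1652, 0.1425]
tcp_rot: [-3.141, 0.0, 1.801]
wrist_force: [0.5, -0.6, 0.2]
finger_gap: 0.857
grip_force: 0.0
```

Call:
arm_command(
  deltas=[
    {"dx":0,"dy":0,"dz":0,"wx":0,"wy":0,"wz":0,"fingers":1},
    {"dx":0,"dy":0,"dz":0,"wx":0,"wy":0,"wz":0,"fingers":1},
    {"dx":0,"dy":0,"dz":0,"wx":0,"wy":0,"wz":0,"fingers":1},
    {"dx":0,"dy":0,"dz":0,"wx":0,"wy":0,"wz":0,"fingers":1},
    {"dx":0,"dy":0,"dz":0,"wx":0,"wy":0,"wz":0,"fingers":1},
  ],
)

```text
t: 6.8
tcp_pos: [0.5985, -0.1648, 0.1436]
tcp_rot: [3.14, 0.002, 1.803]
wrist_force: [-1.3, -1.2, 6.3]
finger_gap: 0.41
grip_force: 29.8
```

```bash
python3 plan.py '[[0.5975,-0.165,0.19,1.8],[0.4745,-0.324,0.16,1.8],[0.4745,-0.324,0.06,1.8]]' 0.04
```

```text
now 6.8 [ 0.5985 -0.1648  0.1436] [3.140e+00 2.000e-03 1.803e+00] gap 0.41 grip 29.8
--
[0.0, -0.002, -0.116, 0.003]
[0.0, -0.003, -0.116, 0.003]
[-0.106, -0.13, 0.025, -0.0]
[-0.106, -0.13, 0.025, -0.0]
[-0.106, -0.13, 0.025, -0.0]
--
[-0.106, -0.13, 0.025, -0.0]
[-0.105, -0.13, 0.025, -0.0]
[-0.106, -0.129, 0.025, -0.0]
[0.0, -0.0, 0.167, -0.0]
[0.0, -0.0, 0.167, -0.0]
--
[0.0, -0.0, 0.166, -0.0]
end [ 0.4746 -0.3241  0.06  ] 1.8
```

Call:
arm_command(
  deltas=[
    {"dx":0,"dy":0,"dz":-0.05,"wx":0,"wy":0,"wz":0,"fingers":1},
    {"dx":0,"dy":0,"dz":-0.1,"wx":0,"wy":0,"wz":0,"fingers":1},
    {"dx":0,"dy":0,"dz":-0.1,"wx":0,"wy":0,"wz":0,"fingers":1},
    {"dx":-0.106,"dy":-0.13,"dz":0.025,"wx":0,"wy":0,"wz":0,"fingers":1},
    {"dx":-0.106,"dy":-0.13,"dz":0.025,"wx":0,"wy":0,"wz":0,"fingers":1},
  ],
)

```text
t: 7.3
tcp_pos: [0.5574, -0.2179, 0.1837]
tcp_rot: [3.14, 0.002, 1.805]
wrist_force: [0.4, -0.6, -0.9]
finger_gap: 0.414
grip_force: 30.1
```

Call:
arm_command(
  deltas=[
    {"dx":-0.106,"dy":-0.13,"dz":0.025,"wx":0,"wy":0,"wz":0,"fingers":1},
    {"dx":-0.106,"dy":-0.13,"dz":0.025,"wx":0,"wy":0,"wz":0,"fingers":1},
    {"dx":-0.106,"dy":-0.13,"dz":0.025,"wx":0,"wy":0,"wz":0,"fingers":1},
    {"dx":-0.106,"dy":-0.129,"dz":0.025,"wx":0,"wy":0,"wz":0,"fingers":1},
    {"dx":0,"dy":0,"dz":0.16,"wx":0,"wy":0,"wz":0,"fingers":1},
  ],
)

```text
t: 7.8
tcp_pos: [0.4752, -0.3287, 0.134]
tcp_rot: [3.139, 0.007, 1.799]
wrist_force: [0.1, 0.5, -0.2]
finger_gap: 0.411
grip_force: 30.1
```

Call:
arm_command(
  deltas=[
    {"dx":0,"dy":0,"dz":0.16,"wx":0,"wy":0,"wz":0,"fingers":1},
    {"dx":0,"dy":0,"dz":0.12,"wx":0,"wy":0,"wz":0,"fingers":1},
    {"dx":0,"dy":0,"dz":0,"wx":0,"wy":0,"wz":0,"fingers":1},
    {"dx":0,"dy":0,"dz":0,"wx":0,"wy":0,"wz":0,"fingers":1},
    {"dx":0,"dy":0,"dz":0,"wx":0,"wy":0,"wz":0,"fingers":1},
  ],
)

```text
t: 8.3
tcp_pos: [0.4764, -0.3247, 0.0762]
tcp_rot: [3.14, 0.003, 1.803]
wrist_force: [-0.7, -0.2, -0.7]
finger_gap: 0.408
grip_force: 30.1
```

```bash
cat > look.py <<'E'
import sys
from fit import *
# crop of a camera round a world point, scaled
def look(c,pt,name,h=45,f=6):
    im=robot.snapshot(c);u,v=proj(c,[pt])[0].astype(int);y0=max(0,v-h);x0=max(0,u-h)
    return cv2.resize(im[y0:v+h,x0:u+h,::-1],(h*2*f//2*1,h*2*f//2),interpolation=cv2.INTER_CUBIC)
pt=[float(a) for a in sys.argv[2:5]]
cv2.imwrite(sys.argv[1],np.hstack([look("scene",pt,0,65),look("top",pt,0,65)]))
E
python3 look.py pics/pot1.png 0.4745 -0.324 0.03; python3 plan.py '[[0.4745,-0.324,0.038,1.8]]' 0.01
```

```text
now 8.4 [ 0.4763 -0.3247  0.0759] [3.140e+00 3.000e-03 1.803e+00] gap 0.411 grip 30.1
--
[0.001, -0.002, 0.047, 0.001]
[0.002, -0.002, 0.047, 0.001]
[0.001, -0.002, 0.048, 0.001]
[0.002, -0.002, 0.047, 0.001]
end [ 0.4745 -0.3239  0.0381] 1.801
```

View pics/pot1.png

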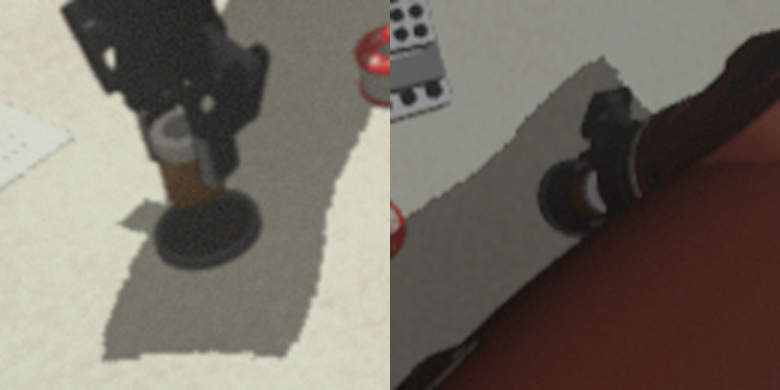

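Both views show the amber pot hanging upright in the jaws above the round tray (scene crop (205,225), top crop (575,200)).

Call:
arm_command(
  deltas=[
    {"dx":0.003,"dy":-0.004,"dz":0.05,"wx":0,"wy":0,"wz":0,"fingers":1},
    {"dx":0.003,"dy":-0.004,"dz":0.05,"wx":0,"wy":0,"wz":0,"fingers":1},
    {"dx":0,"dy":0,"dz":0.045,"wx":0,"wy":0,"wz":0,"fingers":1},
    {"dx":0,"dy":0,"dz":0.02,"wx":0,"wy":0,"wz":0,"fingers":1},
    {"dx":0,"dy":0,"dz":0.01,"wx":0,"wy":0,"wz":0,"fingers":1},
  ],
)

```text
t: 8.9
tcp_pos: [0.4731, -0.3226, 0.0402]
tcp_rot: [-3.14, -0.001, 1.803]
wrist_force: [-13.2, 11.7, 35.5]
finger_gap: 0.41
grip_force: 33.6
```

Call:
arm_command(
  deltas=[
    {"dx":0,"dy":0,"dz":0.003,"wx":0,"wy":0,"wz":0,"fingers":1},
    {"dx":0,"dy":0,"dz":0.003,"wx":0,"wy":0,"wz":0,"fingers":1},
    {"dx":0,"dy":0,"dz":0,"wx":0,"wy":0,"wz":0,"fingers":1},
    {"dx":0,"dy":0,"dz":0,"wx":0,"wy":0,"wz":0,"fingers":1},
    {"dx":0,"dy":0,"dz":0,"wx":0,"wy":0,"wz":0,"fingers":1},
  ],
)

```text
t: 9.4
tcp_pos: [0.4731, -0.3227, 0.0402]
tcp_rot: [-3.14, -0.001, 1.803]
wrist_force: [-12.8, 11.6, 31.1]
finger_gap: 0.415
grip_force: 33.4
```

Call:
arm_command(
  deltas=[
    {"dx":0,"dy":0,"dz":-0.007,"wx":0,"wy":0,"wz":0,"fingers":1},
    {"dx":0,"dy":0,"dz":0,"wx":0,"wy":0,"wz":0,"fingers":0},
    {"dx":0,"dy":0,"dz":0,"wx":0,"wy":0,"wz":0,"fingers":-1},
    {"dx":0,"dy":0,"dz":0,"wx":0,"wy":0,"wz":0,"fingers":-1},
    {"dx":0,"dy":0,"dz":0,"wx":0,"wy":0,"wz":0,"fingers":-1},
  ],
)

```text
t: 9.9
tcp_pos: [0.4734, -0.323, 0.0387]
tcp_rot: [-3.141, -0.0, 1.803]
wrist_force: [-0.7, 0.3, 0.5]
finger_gap: 0.978
grip_force: 0.0
```

Call:
arm_command(
  deltas=[
    {"dx":0,"dy":0,"dz":0,"wx":0,"wy":0,"wz":0,"fingers":-1},
    {"dx":0,"dy":0,"dz":-0.1,"wx":0,"wy":0,"wz":0,"fingers":-1},
    {"dx":0,"dy":0,"dz":-0.2,"wx":0,"wy":0,"wz":0,"fingers":-1},
    {"dx":0,"dy":0,"dz":-0.2,"wx":0,"wy":0,"wz":0,"fingers":-1},
    {"dx":0,"dy":0,"dz":-0.2,"wx":0,"wy":0,"wz":0,"fingers":-1},
  ],
)

```text
t: 10.4
tcp_pos: [0.4734, -0.3229, 0.1805]
tcp_rot: [-3.141, -0.0, 1.803]
wrist_force: [-0.0, -0.2, -0.8]
finger_gap: 0.998
grip_force: 0.0
```

```bash
cat > chk.py <<'E'
from fit import *
import json,sys
res=json.load(open("pose.json"))
def chk(n,near,z,a=0,above=[]):
    p0=(near[0],near[1],z,a);nr={c:proj(c,[[*near,z+D[n][2]/2000]])[0] for c in CAL}
    m=masks(n,nr);p,e=fit(n,m,p0,None if len(m)==2 else z,above)
    print(n,np.round(p,4),round(e,3),{c:np.round(fit(n,{c:m[c]},p,z,above)[0],4).tolist() for c in m})
    return [float(v) for v in p]
E
python3 - <<'E'
from chk import *
chk("pot",res["pot_tray"][:2],.003)
res["block"]=chk("block",(.595,-.165),.072,.24)
json.dump(res,open("pose.json","w"))
E
python3 look.py pics/pot2.png 0.55 -0.22 0.03
```

```text
pot [ 0.4744 -0.3238  0.003   0.2156] 0.189 {'top': [0.4744, -0.3238, 0.003, 0.2156]}
block [ 0.5988 -0.1665  0.0727  0.2277] 0.089 {'scene': [0.599, -0.164, 0.072, 0.2982], 'top': [0.5984, -0.1674, 0.072, 0.2125]}
```

View pics/pot2.png

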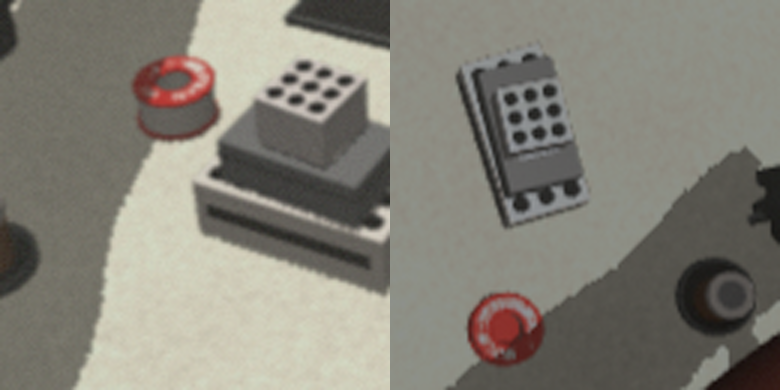

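The pot stands upright in the round tray (top crop (720,297)), and the bare block at (535,115) is measured at height 72.7 mm. Next is the block.

```bash
python3 plan.py '[[0.5988,-0.1658,0.17,1.80]]'; python3 plan.py '[[0.5988,-0.1658,0.17,1.80],[0.5988,-0.1658,0.106,1.8]]' 0.045 | tail -4
```

```text
now 10.9 [ 0.4732 -0.3226  0.1779] [-3.141e+00 -2.000e-03  1.803e+00] gap 1.002 grip 0.0
--
[0.124, 0.158, 0.008, 0.001]
[0.124, 0.158, 0.008, 0.001]
[0.124, 0.158, 0.008, 0.001]
[0.124, 0.159, 0.008, 0.001]
[0.124, 0.158, 0.007, 0.001]
end [ 0.5988 -0.1657  0.1701] 1.8
--
[-0.0, -0.0, 0.16, 0.0]
[-0.0, -0.0, 0.16, 0.0]
end [ 0.5988 -0.1657  0.1061] 1.8
```

Call:
arm_command(
  deltas=[
    {"dx":0.124,"dy":0.158,"dz":0.008,"wx":0,"wy":0,"wz":0,"fingers":-1},
    {"dx":0.124,"dy":0.158,"dz":0.008,"wx":0,"wy":0,"wz":0,"fingers":-1},
    {"dx":0.124,"dy":0.158,"dz":0.008,"wx":0,"wy":0,"wz":0,"fingers":-1},
    {"dx":0.124,"dy":0.158,"dz":0.008,"wx":0,"wy":0,"wz":0,"fingers":-1},
    {"dx":0.124,"dy":0.158,"dz":0.008,"wx":0,"wy":0,"wz":0,"fingers":-1},
  ],
)

```text
t: 11.4
tcp_pos: [0.5994, -0.1646, 0.1704]
tcp_rot: [-3.141, -0.0, 1.803]
wrist_force: [-0.1, -1.6, 0.3]
finger_gap: 0.996
grip_force: 0.0
```

Call:
arm_command(
  deltas=[
    {"dx":0,"dy":0,"dz":0,"wx":0,"wy":0,"wz":0,"fingers":-1},
    {"dx":0,"dy":0,"dz":0.12,"wx":0,"wy":0,"wz":0,"fingers":-1},
    {"dx":0,"dy":0,"dz":0.12,"wx":0,"wy":0,"wz":0,"fingers":-1},
    {"dx":0,"dy":0,"dz":0.08,"wx":0,"wy":0,"wz":0,"fingers":-1},
    {"dx":0,"dy":0,"dz":0,"wx":0,"wy":0,"wz":0,"fingers":-1},
  ],
)

```text
t: 11.9
tcp_pos: [0.597, -0.1656, 0.104]
tcp_rot: [-3.138, -0.003, 1.802]
wrist_force: [-0.7, -0.1, 0.8]
finger_gap: 1.0
grip_force: 0.0
```

Call:
arm_command(
  deltas=[
    {"dx":0,"dy":0,"dz":0,"wx":0,"wy":0,"wz":0,"fingers":1},
    {"dx":0,"dy":0,"dz":0,"wx":0,"wy":0,"wz":0,"fingers":1},
    {"dx":0,"dy":0,"dz":0,"wx":0,"wy":0,"wz":0,"fingers":1},
    {"dx":0,"dy":0,"dz":0,"wx":0,"wy":0,"wz":0,"fingers":1},
    {"dx":0,"dy":0,"dz":0,"wx":0,"wy":0,"wz":0,"fingers":1},
  ],
  newtons=40,
)

```text
t: 12.4
tcp_pos: [0.5997, -0.1666, 0.1088]
tcp_rot: [3.14, 0.002, 1.803]
wrist_force: [-0.4, 0.2, 5.5]
finger_gap: 0.551
grip_force: 42.6
```

```bash
python3 plan.py '[[0.598,-0.1658,0.18,1.80],[0.6115,0.1727,0.15,1.35],[0.6115,0.1727,0.07,1.35]]' 0.04
```

```text
now 12.4 [ 0.5997 -0.1666  0.1088] [3.140e+00 2.000e-03 1.803e+00] gap 0.551 grip 42.6
--
[0.003, -0.004, -0.178, 0.003]
[0.003, -0.003, -0.178, 0.003]
[0.181, 0.05, 0.017, 0.1]
[0.184, 0.041, 0.017, 0.1]
[0.186, 0.032, 0.017, 0.1]
--
[0.187, 0.022, 0.017, 0.1]
[0.188, 0.013, 0.016, 0.1]
[0.188, 0.003, 0.017, 0.1]
[0.188, -0.006, 0.016, 0.1]
[0.187, -0.015, 0.017, 0.1]
--
[0.187, -0.025, 0.016, 0.1]
[-0.0, 0.0, 0.133, -0.0]
[-0.0, 0.0, 0.134, -0.0]
[-0.0, 0.0, 0.133, -0.0]
end [0.6115 0.1728 0.07  ] 1.35
```

Call:
arm_command(
  deltas=[
    {"dx":0,"dy":0,"dz":-0.06,"wx":0,"wy":0,"wz":0,"fingers":1},
    {"dx":0,"dy":0,"dz":-0.15,"wx":0,"wy":0,"wz":0,"fingers":1},
    {"dx":0,"dy":0,"dz":-0.15,"wx":0,"wy":0,"wz":0,"fingers":1},
    {"dx":0.181,"dy":0.05,"dz":0.017,"wx":0,"wy":0,"wz":0.1,"fingers":1},
    {"dx":0.184,"dy":0.041,"dz":0.017,"wx":0,"wy":0,"wz":0.1,"fingers":1},
  ],
)

```text
t: 12.9
tcp_pos: [0.6023, -0.0911, 0.1744]
tcp_rot: [3.139, 0.001, 1.699]
wrist_force: [0.3, -0.0, -2.3]
finger_gap: 0.553
grip_force: 41.7
```

Call:
arm_command(
  deltas=[
    {"dx":0.186,"dy":0.032,"dz":0.017,"wx":0,"wy":0,"wz":0.1,"fingers":1},
    {"dx":0.187,"dy":0.022,"dz":0.017,"wx":0,"wy":0,"wz":0.1,"fingers":1},
    {"dx":0.188,"dy":0.013,"dz":0.017,"wx":0,"wy":0,"wz":0.1,"fingers":1},
    {"dx":0.188,"dy":0.003,"dz":0.017,"wx":0,"wy":0,"wz":0.1,"fingers":1},
    {"dx":0.188,"dy":-0.006,"dz":0.017,"wx":0,"wy":0,"wz":0.1,"fingers":1},
  ],
)

```text
t: 13.4
tcp_pos: [0.6083, 0.0989, 0.1559]
tcp_rot: [3.141, 0.0, 1.451]
wrist_force: [-0.5, -0.8, -1.6]
finger_gap: 0.548
grip_force: 41.6
```

Call:
arm_command(
  deltas=[
    {"dx":0.187,"dy":-0.015,"dz":0.017,"wx":0,"wy":0,"wz":0.1,"fingers":1},
    {"dx":0.187,"dy":-0.025,"dz":0.017,"wx":0,"wy":0,"wz":0.1,"fingers":1},
    {"dx":0,"dy":0,"dz":0.12,"wx":0,"wy":0,"wz":0,"fingers":1},
    {"dx":0,"dy":0,"dz":0.12,"wx":0,"wy":0,"wz":0,"fingers":1},
    {"dx":0,"dy":0,"dz":0.1,"wx":0,"wy":0,"wz":0,"fingers":1},
  ],
)

```text
t: 13.9
tcp_pos: [0.6108, 0.173, 0.0798]
tcp_rot: [-3.141, 0.0, 1.354]
wrist_force: [-0.6, -0.3, -1.4]
finger_gap: 0.556
grip_force: 41.8
```

Call:
arm_command(
  deltas=[
    {"dx":0,"dy":0,"dz":0,"wx":0,"wy":0,"wz":0,"fingers":1},
    {"dx":0,"dy":0,"dz":0,"wx":0,"wy":0,"wz":0,"fingers":1},
    {"dx":0,"dy":0,"dz":0,"wx":0,"wy":0,"wz":0,"fingers":1},
    {"dx":0,"dy":0,"dz":0,"wx":0,"wy":0,"wz":0,"fingers":1},
    {"dx":0,"dy":0,"dz":0,"wx":0,"wy":0,"wz":0,"fingers":1},
  ],
)

```text
t: 14.4
tcp_pos: [0.6118, 0.1725, 0.0816]
tcp_rot: [3.14, -0.0, 1.353]
wrist_force: [0.6, -0.2, -1.7]
finger_gap: 0.553
grip_force: 41.6
```

```bash
python3 plan.py '[[0.6115,0.1727,0.041,1.35]]' 0.01; python3 look.py pics/blk1.png 0.6115 0.1727 0.03
```

```text
now 14.4 [0.6118 0.1725 0.0816] [ 3.14  -0.     1.353] gap 0.553 grip 41.6
--
[0.0, -0.0, 0.041, 0.001]
[0.0, -0.0, 0.04, 0.001]
[0.0, -0.001, 0.041, 0.001]
[0.0, -0.0, 0.04, 0.001]
[0.001, -0.001, 0.041, 0.001]
end [0.6115 0.1727 0.041 ] 1.35
```

View pics/blk1.png

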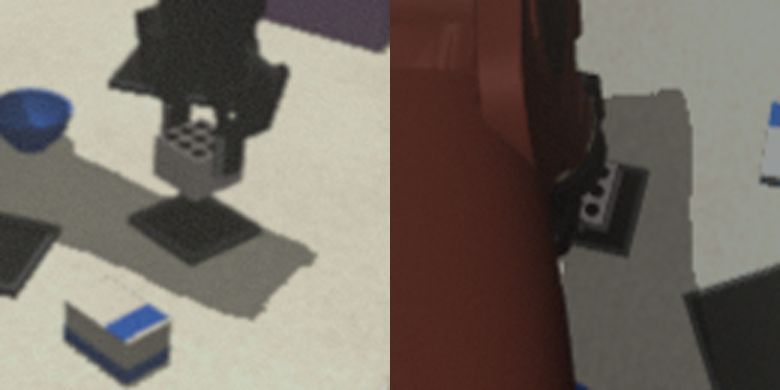

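The block hangs level and aligned over the square tray (scene crop, block at (198,160), tray at (195,228)). I'll lower it about 42 mm.

Call:
arm_command(
  deltas=[
    {"dx":0,"dy":0,"dz":0.06,"wx":0,"wy":0,"wz":0,"fingers":1},
    {"dx":0,"dy":0,"dz":0.06,"wx":0,"wy":0,"wz":0,"fingers":1},
    {"dx":0,"dy":0,"dz":0.05,"wx":0,"wy":0,"wz":0,"fingers":1},
    {"dx":0,"dy":0,"dz":0.02,"wx":0,"wy":0,"wz":0,"fingers":1},
    {"dx":0,"dy":0,"dz":0.01,"wx":0,"wy":0,"wz":0,"fingers":1},
  ],
)

```text
t: 15.0
tcp_pos: [0.6106, 0.1725, 0.0398]
tcp_rot: [-3.14, 0.0, 1.353]
wrist_force: [-6.6, 0.1, 10.3]
finger_gap: 0.554
grip_force: 43.1
```

Call:
arm_command(
  deltas=[
    {"dx":0,"dy":0,"dz":0.004,"wx":0,"wy":0,"wz":0,"fingers":1},
    {"dx":0,"dy":0,"dz":0.004,"wx":0,"wy":0,"wz":0,"fingers":1},
    {"dx":0,"dy":0,"dz":0,"wx":0,"wy":0,"wz":0,"fingers":1},
    {"dx":0,"dy":0,"dz":0,"wx":0,"wy":0,"wz":0,"fingers":1},
    {"dx":0,"dy":0,"dz":0,"wx":0,"wy":0,"wz":0,"fingers":1},
  ],
)

```text
t: 15.5
tcp_pos: [0.6115, 0.1726, 0.0399]
tcp_rot: [3.141, -0.0, 1.353]
wrist_force: [-4.8, 0.0, 5.3]
finger_gap: 0.556
grip_force: 42.5
```

Call:
arm_command(
  deltas=[
    {"dx":0,"dy":0,"dz":0,"wx":0,"wy":0,"wz":0,"fingers":0},
    {"dx":0,"dy":0,"dz":0,"wx":0,"wy":0,"wz":0,"fingers":-1},
    {"dx":0,"dy":0,"dz":0,"wx":0,"wy":0,"wz":0,"fingers":-1},
    {"dx":0,"dy":0,"dz":0,"wx":0,"wy":0,"wz":0,"fingers":-1},
    {"dx":0,"dy":0,"dz":0,"wx":0,"wy":0,"wz":0,"fingers":-1},
  ],
)

```text
t: 16.0
tcp_pos: [0.6113, 0.1725, 0.0388]
tcp_rot: [3.141, 0.0, 1.353]
wrist_force: [-0.0, -0.5, 0.3]
finger_gap: 0.997
grip_force: 0.0
```

Call:
arm_command(
  deltas=[
    {"dx":0,"dy":0,"dz":-0.1,"wx":0,"wy":0,"wz":0,"fingers":-1},
    {"dx":0,"dy":0,"dz":-0.2,"wx":0,"wy":0,"wz":0,"fingers":-1},
    {"dx":0,"dy":0,"dz":-0.2,"wx":0,"wy":0,"wz":0,"fingers":-1},
    {"dx":0,"dy":0,"dz":-0.2,"wx":0,"wy":0,"wz":0,"fingers":-1},
    {"dx":0,"dy":0,"dz":0,"wx":0,"wy":0,"wz":0,"fingers":-1},
  ],
)

```text
t: 16.5
tcp_pos: [0.6142, 0.1727, 0.1858]
tcp_rot: [3.132, -0.003, 1.353]
wrist_force: [1.0, -0.4, 0.7]
finger_gap: 0.996
grip_force: 0.0
```

```bash
python3 - <<'E'
from chk import *
chk("block",res["block_tray"][:2],.003,res["block_tray"][3])
res["slidebox"]=chk("slidebox",res["slidebox"][:2],.04,.245)
json.dump(res,open("pose.json","w"))
E
python3 plan.py '[[0.598,-0.168,0.16,3.386]]'
```

```text
block [ 0.61    0.1713  0.0053 -0.264 ] 0.078 {'scene': [0.6082, 0.1762, 0.003, -0.2602], 'top': [0.6099, 0.1712, 0.003, -0.2641]}
slidebox [ 0.5978 -0.1692  0.04    0.2485] 0.053 {'scene': [0.5977, -0.1669, 0.04, 0.2326], 'top': [0.5977, -0.1696, 0.04, 0.2534]}
now 16.9 [0.6106 0.1725 0.1775] [-3.140e+00  1.000e-03  1.353e+00] gap 0.998 grip 0.0
--
[-0.112, 0.02, 0.006, -0.271]
[-0.113, 0.005, 0.006, -0.271]
[-0.113, -0.01, 0.006, -0.271]
[-0.111, -0.025, 0.006, -0.271]
[-0.106, -0.04, 0.006, -0.271]
--
[-0.1, -0.054, 0.006, -0.271]
[-0.092, -0.067, 0.006, -0.271]
[-0.082, -0.079, 0.006, -0.271]
[-0.07, -0.089, 0.006, -0.271]
[-0.058, -0.098, 0.006, -0.271]
--
[-0.044, -0.105, 0.006, -0.271]
[-0.029, -0.11, 0.005, -0.271]
[-0.014, -0.112, 0.006, -0.271]
[0.001, -0.114, 0.005, -0.271]
[0.016, -0.112, 0.006, -0.271]
end [ 0.5981 -0.168   0.1599] 3.385
```

Call:
arm_command(
  deltas=[
    {"dx":-0.112,"dy":0.02,"dz":0.006,"wx":0,"wy":0,"wz":-0.271,"fingers":-1},
    {"dx":-0.113,"dy":0.005,"dz":0.006,"wx":0,"wy":0,"wz":-0.271,"fingers":-1},
    {"dx":-0.113,"dy":-0.01,"dz":0.006,"wx":0,"wy":0,"wz":-0.271,"fingers":-1},
    {"dx":-0.111,"dy":-0.025,"dz":0.006,"wx":0,"wy":0,"wz":-0.271,"fingers":-1},
    {"dx":-0.106,"dy":-0.04,"dz":0.006,"wx":0,"wy":0,"wz":-0.271,"fingers":-1},
  ],
)

```text
t: 17.4
tcp_pos: [0.6066, 0.0583, 0.1722]
tcp_rot: [-3.141, -0.0, 2.036]
wrist_force: [0.4, 0.4, -0.3]
finger_gap: 1.0
grip_force: 0.0
```

Call:
arm_command(
  deltas=[
    {"dx":-0.1,"dy":-0.054,"dz":0.006,"wx":0,"wy":0,"wz":-0.271,"fingers":-1},
    {"dx":-0.092,"dy":-0.067,"dz":0.006,"wx":0,"wy":0,"wz":-0.271,"fingers":-1},
    {"dx":-0.082,"dy":-0.079,"dz":0.006,"wx":0,"wy":0,"wz":-0.271,"fingers":-1},
    {"dx":-0.07,"dy":-0.089,"dz":0.006,"wx":0,"wy":0,"wz":-0.271,"fingers":-1},
    {"dx":-0.058,"dy":-0.098,"dz":0.006,"wx":0,"wy":0,"wz":-0.271,"fingers":-1},
  ],
)

```text
t: 17.9
tcp_pos: [0.6025, -0.0553, 0.1662]
tcp_rot: [-3.141, -0.001, 2.713]
wrist_force: [-0.2, 0.7, -0.8]
finger_gap: 0.999
grip_force: 0.0
```

Call:
arm_command(
  deltas=[
    {"dx":-0.044,"dy":-0.105,"dz":0.006,"wx":0,"wy":0,"wz":-0.271,"fingers":-1},
    {"dx":-0.029,"dy":-0.11,"dz":0.006,"wx":0,"wy":0,"wz":-0.271,"fingers":-1},
    {"dx":-0.014,"dy":-0.112,"dz":0.006,"wx":0,"wy":0,"wz":-0.271,"fingers":-1},
    {"dx":0.001,"dy":-0.114,"dz":0.006,"wx":0,"wy":0,"wz":-0.271,"fingers":-1},
    {"dx":0.016,"dy":-0.112,"dz":0.006,"wx":0,"wy":0,"wz":-0.271,"fingers":-1},
  ],
)

```text
t: 18.4
tcp_pos: [0.5983, -0.1688, 0.1602]
tcp_rot: [3.141, -0.001, -2.892]
wrist_force: [-0.0, 0.5, 0.5]
finger_gap: 0.999
grip_force: 0.0
```

Call:
arm_command(
  deltas=[
    {"dx":0,"dy":0,"dz":0,"wx":0,"wy":0,"wz":0,"fingers":-1},
    {"dx":0,"dy":0,"dz":0,"wx":0,"wy":0,"wz":0,"fingers":-1},
    {"dx":0,"dy":0,"dz":0,"wx":0,"wy":0,"wz":0,"fingers":-1},
    {"dx":0,"dy":0,"dz":0,"wx":0,"wy":0,"wz":0,"fingers":-1},
    {"dx":0,"dy":0,"dz":0,"wx":0,"wy":0,"wz":0,"fingers":-1},
  ],
)

```text
t: 18.9
tcp_pos: [0.5988, -0.1672, 0.161]
tcp_rot: [-3.142, 0.0, -2.898]
wrist_force: [0.1, -0.4, -0.4]
finger_gap: 0.996
grip_force: 0.0
```

```bash
python3 plan.py '[[0.5978,-0.1685,0.075,3.388]]' 0.03;  python3 look.py pics/blk2.png 0.6115 0.1727 0.03
```

```text
now 18.9 [ 0.5988 -0.1672  0.161 ] [-3.142  0.    -2.898] gap 0.996 grip 0.0
--
[0.002, -0.002, 0.143, -0.002]
[0.002, -0.001, 0.143, -0.002]
[0.003, -0.002, 0.144, -0.002]
end [ 0.5977 -0.1685  0.075 ] -2.895
```

View pics/blk2.png

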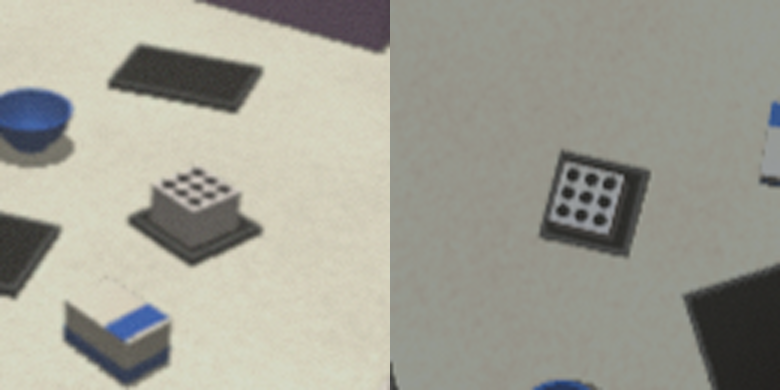

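The block sits inside the square tray (top crop (590,197), tray (595,203)). Next is the slide box.

Call:
arm_command(
  deltas=[
    {"dx":0.007,"dy":-0.005,"dz":0.14,"wx":0,"wy":0,"wz":-0.006,"fingers":-1},
    {"dx":0,"dy":0,"dz":0.14,"wx":0,"wy":0,"wz":0,"fingers":-1},
    {"dx":0,"dy":0,"dz":0.1,"wx":0,"wy":0,"wz":0,"fingers":-1},
    {"dx":0,"dy":0,"dz":0.05,"wx":0,"wy":0,"wz":0,"fingers":-1},
    {"dx":0,"dy":0,"dz":0,"wx":0,"wy":0,"wz":0,"fingers":-1},
  ],
)

```text
t: 19.5
tcp_pos: [0.5968, -0.1687, 0.0736]
tcp_rot: [3.14, -0.002, -2.895]
wrist_force: [-0.1, 0.2, 0.6]
finger_gap: 1.001
grip_force: 0.0
```

Call:
arm_command(
  deltas=[
    {"dx":0,"dy":0,"dz":0,"wx":0,"wy":0,"wz":0,"fingers":1},
    {"dx":0,"dy":0,"dz":0,"wx":0,"wy":0,"wz":0,"fingers":1},
    {"dx":0,"dy":0,"dz":0,"wx":0,"wy":0,"wz":0,"fingers":1},
    {"dx":0,"dy":0,"dz":0,"wx":0,"wy":0,"wz":0,"fingers":1},
    {"dx":0,"dy":0,"dz":0,"wx":0,"wy":0,"wz":0,"fingers":1},
  ],
  newtons=50,
)

```text
t: 20.0
tcp_pos: [0.5987, -0.1699, 0.0769]
tcp_rot: [-3.139, 0.002, -2.895]
wrist_force: [-0.0, 0.4, 7.2]
finger_gap: 0.665
grip_force: 55.5
```

```bash
python3 plan.py '[[0.5978,-0.1685,0.15,-2.895],[0.535,0.2,0.15,-2.86],[0.467,0.3645,0.15,-2.84]]' 0.045
```

```text
now 20.0 [ 0.5987 -0.1699  0.0769] [-3.139e+00  2.000e-03 -2.895e+00] gap 0.665 grip 55.5
--
[0.001, 0.004, -0.183, 0.0]
[0.002, 0.004, -0.183, 0.0]
[-0.016, 0.207, 0.0, -0.008]
[-0.017, 0.207, 0.0, -0.008]
[-0.018, 0.207, 0.0, -0.008]
--
[-0.019, 0.207, 0.0, -0.008]
[-0.019, 0.207, 0.0, -0.008]
[-0.02, 0.206, 0.0, -0.008]
[-0.021, 0.207, 0.0, -0.008]
[-0.022, 0.206, 0.0, -0.008]
--
[-0.023, 0.206, 0.0, -0.008]
[0.024, 0.221, 0.0, -0.009]
[0.023, 0.221, 0.0, -0.009]
[0.022, 0.222, 0.0, -0.009]
[0.022, 0.222, 0.0, -0.009]
end [0.4669 0.3645 0.1501] -2.841
```

Call:
arm_command(
  deltas=[
    {"dx":0,"dy":0,"dz":-0.06,"wx":0,"wy":0,"wz":0,"fingers":1},
    {"dx":0,"dy":0,"dz":-0.15,"wx":0,"wy":0,"wz":0,"fingers":1},
    {"dx":0,"dy":0,"dz":-0.165,"wx":0,"wy":0,"wz":0,"fingers":1},
    {"dx":-0.016,"dy":0.207,"dz":0,"wx":0,"wy":0,"wz":-0.008,"fingers":1},
    {"dx":-0.017,"dy":0.207,"dz":0,"wx":0,"wy":0,"wz":-0.008,"fingers":1},
  ],
)

```text
t: 20.5
tcp_pos: [0.5842, -0.0876, 0.1521]
tcp_rot: [-3.14, 0.002, -2.889]
wrist_force: [0.7, 1.4, -1.7]
finger_gap: 0.669
grip_force: 54.5
```

Call:
arm_command(
  deltas=[
    {"dx":-0.018,"dy":0.207,"dz":0,"wx":0,"wy":0,"wz":-0.008,"fingers":1},
    {"dx":-0.019,"dy":0.207,"dz":0,"wx":0,"wy":0,"wz":-0.008,"fingers":1},
    {"dx":-0.019,"dy":0.207,"dz":0,"wx":0,"wy":0,"wz":-0.008,"fingers":1},
    {"dx":-0.02,"dy":0.206,"dz":0,"wx":0,"wy":0,"wz":-0.008,"fingers":1},
    {"dx":-0.021,"dy":0.207,"dz":0,"wx":0,"wy":0,"wz":-0.008,"fingers":1},
  ],
)

```text
t: 21.0
tcp_pos: [0.5482, 0.119, 0.1509]
tcp_rot: [-3.141, 0.001, -2.867]
wrist_force: [-0.3, 0.2, -3.2]
finger_gap: 0.665
grip_force: 54.5
```

Call:
arm_command(
  deltas=[
    {"dx":-0.022,"dy":0.206,"dz":0,"wx":0,"wy":0,"wz":-0.008,"fingers":1},
    {"dx":-0.023,"dy":0.206,"dz":0,"wx":0,"wy":0,"wz":-0.008,"fingers":1},
    {"dx":0.024,"dy":0.221,"dz":0,"wx":0,"wy":0,"wz":-0.009,"fingers":1},
    {"dx":0.023,"dy":0.221,"dz":0,"wx":0,"wy":0,"wz":-0.009,"fingers":1},
    {"dx":0.022,"dy":0.222,"dz":0,"wx":0,"wy":0,"wz":-0.009,"fingers":1},
  ],
)

```text
t: 21.5
tcp_pos: [0.4831, 0.3241, 0.1508]
tcp_rot: [-3.142, 0.001, -2.845]
wrist_force: [1.1, 0.4, -1.9]
finger_gap: 0.663
grip_force: 54.5
```

Call:
arm_command(
  deltas=[
    {"dx":0.022,"dy":0.222,"dz":0,"wx":0,"wy":0,"wz":-0.009,"fingers":1},
    {"dx":0,"dy":0,"dz":0,"wx":0,"wy":0,"wz":0,"fingers":1},
    {"dx":0,"dy":0,"dz":0.15,"wx":0,"wy":0,"wz":0,"fingers":1},
    {"dx":0,"dy":0,"dz":0.15,"wx":0,"wy":0,"wz":0,"fingers":1},
    {"dx":0,"dy":0,"dz":0,"wx":0,"wy":0,"wz":0,"fingers":1},
  ],
)

```text
t: 22.0
tcp_pos: [0.4643, 0.3623, 0.0861]
tcp_rot: [-3.14, -0.007, -2.841]
wrist_force: [-1.6, 1.2, -2.4]
finger_gap: 0.668
grip_force: 54.6
```

```bash
python3 plan.py '[[0.4668,0.3650,0.040,-2.84]]' 0.01; python3 look.py pics/sb1.png 0.4668 0.365 0.03
```

```text
now 22.0 [0.4643 0.3623 0.0861] [-3.14  -0.007 -2.841] gap 0.668 grip 54.6
--
[-0.003, 0.002, 0.046, -0.0]
[-0.003, 0.002, 0.046, -0.0]
[-0.003, 0.002, 0.046, -0.0]
[-0.003, 0.002, 0.046, -0.0]
[-0.004, 0.001, 0.047, -0.0]
end [0.4668 0.365  0.0399] -2.841
```

View pics/sb1.png

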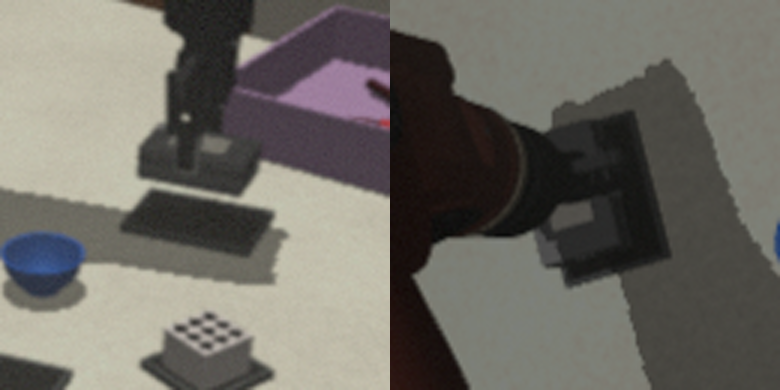

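The slide box hangs level and parallel over its tray (scene crop, box at (200,165), tray at (198,222)). I'll lower it about 48 mm.

Call:
arm_command(
  deltas=[
    {"dx":0,"dy":0,"dz":0.06,"wx":0,"wy":0,"wz":0,"fingers":1},
    {"dx":0,"dy":0,"dz":0.06,"wx":0,"wy":0,"wz":0,"fingers":1},
    {"dx":0,"dy":0,"dz":0.05,"wx":0,"wy":0,"wz":0,"fingers":1},
    {"dx":0,"dy":0,"dz":0.04,"wx":0,"wy":0,"wz":0,"fingers":1},
    {"dx":0,"dy":0,"dz":0.02,"wx":0,"wy":0,"wz":0,"fingers":1},
  ],
)

```text
t: 22.6
tcp_pos: [0.4662, 0.3634, 0.0426]
tcp_rot: [-3.141, -0.002, -2.841]
wrist_force: [0.1, 0.2, -2.4]
finger_gap: 0.666
grip_force: 54.7
```

Call:
arm_command(
  deltas=[
    {"dx":0,"dy":0,"dz":0.01,"wx":0,"wy":0,"wz":0,"fingers":1},
    {"dx":0,"dy":0,"dz":0,"wx":0,"wy":0,"wz":0,"fingers":1},
    {"dx":0,"dy":0,"dz":0,"wx":0,"wy":0,"wz":0,"fingers":1},
    {"dx":0,"dy":0,"dz":0,"wx":0,"wy":0,"wz":0,"fingers":1},
    {"dx":0,"dy":0,"dz":0,"wx":0,"wy":0,"wz":0,"fingers":1},
  ],
)

```text
t: 23.1
tcp_pos: [0.467, 0.3638, 0.0422]
tcp_rot: [-3.142, 0.001, -2.841]
wrist_force: [0.3, 0.4, -1.5]
finger_gap: 0.665
grip_force: 54.7
```

Call:
arm_command(
  deltas=[
    {"dx":0,"dy":0.004,"dz":0.008,"wx":0,"wy":0,"wz":0,"fingers":1},
    {"dx":0,"dy":0,"dz":0.005,"wx":0,"wy":0,"wz":0,"fingers":1},
    {"dx":0,"dy":0,"dz":0,"wx":0,"wy":0,"wz":0,"fingers":1},
    {"dx":0,"dy":0,"dz":0,"wx":0,"wy":0,"wz":0,"fingers":1},
    {"dx":0,"dy":0,"dz":0,"wx":0,"wy":0,"wz":0,"fingers":1},
  ],
)

```text
t: 23.6
tcp_pos: [0.4666, 0.3647, 0.0399]
tcp_rot: [3.142, 0.0, -2.841]
wrist_force: [-3.9, -0.4, 5.6]
finger_gap: 0.669
grip_force: 55.6
```

Contact came at 39.9 mm, as predicted, so I'm releasing it.

Call:
arm_command(
  deltas=[
    {"dx":0,"dy":0,"dz":0,"wx":0,"wy":0,"wz":0,"fingers":0},
    {"dx":0,"dy":0,"dz":0,"wx":0,"wy":0,"wz":0,"fingers":-1},
    {"dx":0,"dy":0,"dz":0,"wx":0,"wy":0,"wz":0,"fingers":-1},
    {"dx":0,"dy":0,"dz":0,"wx":0,"wy":0,"wz":0,"fingers":-1},
    {"dx":0,"dy":0,"dz":0,"wx":0,"wy":0,"wz":0,"fingers":-1},
  ],
)

```text
t: 24.1
tcp_pos: [0.4665, 0.3644, 0.0391]
tcp_rot: [-3.141, -0.0, -2.841]
wrist_force: [-0.3, 0.1, 0.8]
finger_gap: 0.999
grip_force: 0.0
```

Call:
arm_command(
  deltas=[
    {"dx":0,"dy":0,"dz":-0.1,"wx":0,"wy":0,"wz":0,"fingers":-1},
    {"dx":0,"dy":0,"dz":-0.2,"wx":0,"wy":0,"wz":0,"fingers":-1},
    {"dx":0,"dy":0,"dz":-0.2,"wx":0,"wy":0,"wz":0,"fingers":-1},
    {"dx":0,"dy":0,"dz":0,"wx":0,"wy":0,"wz":0,"fingers":-1},
    {"dx":0,"dy":0,"dz":0,"wx":0,"wy":0,"wz":0,"fingers":-1},
  ],
)

```text
t: 24.6
tcp_pos: [0.4673, 0.3648, 0.1404]
tcp_rot: [3.141, 0.002, -2.841]
wrist_force: [0.3, -0.3, 0.4]
finger_gap: 0.998
grip_force: 0.0
```

```bash
python3 - <<'E'
from chk import *
chk("slidebox",res["slidebox_tray"][:2],.003,res["slidebox_tray"][3])
res["rack"]=chk("rack",res["rack"][:2],.0,.285)
json.dump(res,open("pose.json","w"))
E
python3 plan.py '[[0.535,0.2,0.15,-2.85],[0.597,-0.17,0.14,-2.853]]'
```

```text
slidebox [0.4668 0.3666 0.0044 0.3472] 0.3 {'scene': [0.4648, 0.3722, 0.003, 0.4803], 'top': [0.4671, 0.3658, 0.003, 0.2912]}
rack [ 0.5982 -0.1701  0.002   0.2912] 0.04 {'scene': [0.5965, -0.1676, 0.0, 0.2903], 'top': [0.5981, -0.1708, 0.0, 0.2984]}
now 25.0 [0.4662 0.3643 0.1385] [-3.141e+00 -1.000e-03 -2.841e+00] gap 1.003 grip 0.0
--
[-0.021, -0.222, -0.014, 0.005]
[-0.022, -0.221, -0.015, 0.005]
[-0.023, -0.222, -0.014, 0.005]
[-0.023, -0.221, -0.015, 0.005]
[0.026, -0.207, 0.006, 0.0]
--
[0.026, -0.207, 0.006, 0.0]
[0.026, -0.207, 0.005, 0.0]
[0.026, -0.207, 0.006, 0.0]
[0.026, -0.207, 0.005, 0.0]
[0.026, -0.207, 0.006, 0.0]
--
[0.026, -0.207, 0.005, 0.0]
[0.026, -0.206, 0.006, 0.0]
[0.026, -0.207, 0.005, 0.0]
end [ 0.597  -0.1701  0.1401] -2.851
```

Call:
arm_command(
  deltas=[
    {"dx":-0.021,"dy":-0.222,"dz":-0.014,"wx":0,"wy":0,"wz":0.005,"fingers":-1},
    {"dx":-0.022,"dy":-0.221,"dz":-0.015,"wx":0,"wy":0,"wz":0.005,"fingers":-1},
    {"dx":-0.023,"dy":-0.222,"dz":-0.014,"wx":0,"wy":0,"wz":0.005,"fingers":-1},
    {"dx":-0.023,"dy":-0.221,"dz":-0.015,"wx":0,"wy":0,"wz":0.005,"fingers":-1},
    {"dx":0.026,"dy":-0.207,"dz":0.006,"wx":0,"wy":0,"wz":0,"fingers":-1},
  ],
)

```text
t: 25.5
tcp_pos: [0.5435, 0.1572, 0.1501]
tcp_rot: [-3.141, 0.001, -2.851]
wrist_force: [1.5, -0.5, 0.1]
finger_gap: 1.002
grip_force: 0.0
```

Call:
arm_command(
  deltas=[
    {"dx":0.026,"dy":-0.207,"dz":0.006,"wx":0,"wy":0,"wz":0,"fingers":-1},
    {"dx":0.026,"dy":-0.207,"dz":0.006,"wx":0,"wy":0,"wz":0,"fingers":-1},
    {"dx":0.026,"dy":-0.207,"dz":0.006,"wx":0,"wy":0,"wz":0,"fingers":-1},
    {"dx":0.026,"dy":-0.207,"dz":0.006,"wx":0,"wy":0,"wz":0,"fingers":-1},
    {"dx":0.026,"dy":-0.207,"dz":0.006,"wx":0,"wy":0,"wz":0,"fingers":-1},
  ],
)

```text
t: 26.0
tcp_pos: [0.5767, -0.0484, 0.1435]
tcp_rot: [-3.142, 0.0, -2.851]
wrist_force: [0.9, -0.1, -0.7]
finger_gap: 1.0
grip_force: 0.0
```

Call:
arm_command(
  deltas=[
    {"dx":0.026,"dy":-0.207,"dz":0.006,"wx":0,"wy":0,"wz":0,"fingers":-1},
    {"dx":0.026,"dy":-0.207,"dz":0.006,"wx":0,"wy":0,"wz":0,"fingers":-1},
    {"dx":0.026,"dy":-0.207,"dz":0.006,"wx":0,"wy":0,"wz":0,"fingers":-1},
    {"dx":0,"dy":0,"dz":0,"wx":0,"wy":0,"wz":0,"fingers":-1},
    {"dx":0,"dy":0,"dz":0,"wx":0,"wy":0,"wz":0,"fingers":-1},
  ],
)

```text
t: 26.5
tcp_pos: [0.597, -0.1708, 0.1396]
tcp_rot: [3.141, -0.001, -2.853]
wrist_force: [-0.1, 0.0, -0.7]
finger_gap: 1.0
grip_force: 0.0
```

```bash
python3 look.py pics/sb2.png 0.4668 0.365 0.03; python3 plan.py '[[0.598,-0.1700,0.036,-2.85]]' 0.03; python3 - <<'E'
from chk import *
chk("slidebox",res["slidebox_tray"][:2],.003,res["slidebox_tray"][3])
E
```

```text
now 26.6 [ 0.5972 -0.1692  0.1399] [ 3.141 -0.    -2.85 ] gap 1.004 grip 0.0
--
[-0.001, -0.001, 0.13, -0.0]
[-0.001, -0.001, 0.13, -0.0]
[-0.0, -0.001, 0.13, -0.0]
[-0.001, -0.002, 0.129, -0.0]
end [ 0.598  -0.17    0.0361] -2.85
slidebox [0.4684 0.3664 0.007  0.3024] 0.083 {'scene': [0.4648, 0.374, 0.003, 0.2983], 'top': [0.4668, 0.366, 0.003, 0.3167]}
```

View pics/sb2.png

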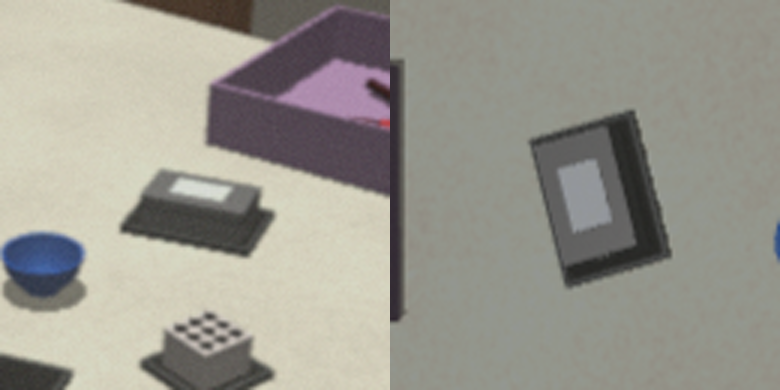

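The slide box sits level inside its tray (scene crop (200,195), top crop (590,195)). It touched down at floor height, well below the height it would meet the rim. Next is the rack.

Call:
arm_command(
  deltas=[
    {"dx":-0.003,"dy":-0.003,"dz":0.17,"wx":0,"wy":0,"wz":0,"fingers":-1},
    {"dx":0,"dy":0,"dz":0.17,"wx":0,"wy":0,"wz":0,"fingers":-1},
    {"dx":0,"dy":0,"dz":0.12,"wx":0,"wy":0,"wz":0,"fingers":-1},
    {"dx":0,"dy":0,"dz":0.055,"wx":0,"wy":0,"wz":0,"fingers":-1},
    {"dx":0,"dy":0,"dz":0,"wx":0,"wy":0,"wz":0,"fingers":-1},
  ],
)

```text
t: 27.3
tcp_pos: [0.5972, -0.1696, 0.0357]
tcp_rot: [3.14, -0.002, -2.85]
wrist_force: [-0.2, -0.2, 0.8]
finger_gap: 1.002
grip_force: 0.0
```

Call:
arm_command(
  deltas=[
    {"dx":0,"dy":0,"dz":0,"wx":0,"wy":0,"wz":0,"fingers":1},
    {"dx":0,"dy":0,"dz":0,"wx":0,"wy":0,"wz":0,"fingers":1},
    {"dx":0,"dy":0,"dz":0,"wx":0,"wy":0,"wz":0,"fingers":1},
    {"dx":0,"dy":0,"dz":0,"wx":0,"wy":0,"wz":0,"fingers":1},
    {"dx":0,"dy":0,"dz":0,"wx":0,"wy":0,"wz":0,"fingers":1},
  ],
  newtons=60,
)

```text
t: 27.8
tcp_pos: [0.5994, -0.1711, 0.0394]
tcp_rot: [-3.139, 0.002, -2.851]
wrist_force: [-0.8, -0.2, 7.2]
finger_gap: 0.757
grip_force: 69.0
```

```bash
python3 plan.py '[[0.598,-0.17,0.12,-2.85],[0.4798,0.0325,0.12,-2.809]]' 0.042
```

```text
now 27.8 [ 0.5994 -0.1711  0.0394] [-3.139e+00  2.000e-03 -2.851e+00] gap 0.757 grip 69.0
--
[0.003, 0.004, -0.201, -0.001]
[0.002, 0.003, -0.202, -0.001]
[0.046, 0.19, 0.0, -0.014]
[0.044, 0.19, 0.0, -0.014]
[0.043, 0.191, 0.0, -0.014]
--
[0.042, 0.191, 0.0, -0.014]
[0.041, 0.191, 0.0, -0.014]
[0.039, 0.192, 0.0, -0.014]
end [0.4798 0.0326 0.12  ] -2.808
```

Call:
arm_command(
  deltas=[
    {"dx":0,"dy":0,"dz":-0.06,"wx":0,"wy":0,"wz":0,"fingers":1},
    {"dx":0,"dy":0,"dz":-0.17,"wx":0,"wy":0,"wz":0,"fingers":1},
    {"dx":0,"dy":0,"dz":-0.17,"wx":0,"wy":0,"wz":0,"fingers":1},
    {"dx":0.046,"dy":0.19,"dz":0,"wx":0,"wy":0,"wz":-0.014,"fingers":1},
    {"dx":0.044,"dy":0.19,"dz":0,"wx":0,"wy":0,"wz":-0.014,"fingers":1},
  ],
)

```text
t: 28.3
tcp_pos: [0.5594, -0.1033, 0.1195]
tcp_rot: [-3.139, 0.002, -2.838]
wrist_force: [0.5, 1.3, -2.9]
finger_gap: 0.758
grip_force: 67.9
```

Call:
arm_command(
  deltas=[
    {"dx":0.043,"dy":0.191,"dz":0,"wx":0,"wy":0,"wz":-0.014,"fingers":1},
    {"dx":0.042,"dy":0.191,"dz":0,"wx":0,"wy":0,"wz":-0.014,"fingers":1},
    {"dx":0.041,"dy":0.191,"dz":0,"wx":0,"wy":0,"wz":-0.014,"fingers":1},
    {"dx":0.039,"dy":0.192,"dz":0,"wx":0,"wy":0,"wz":-0.014,"fingers":1},
    {"dx":0,"dy":0,"dz":0.1,"wx":0,"wy":0,"wz":0,"fingers":1},
  ],
)

```text
t: 28.8
tcp_pos: [0.4797, 0.0352, 0.1]
tcp_rot: [-3.14, 0.004, -2.805]
wrist_force: [0.9, -1.3, -2.8]
finger_gap: 0.756
grip_force: 68.1
```

Call:
arm_command(
  deltas=[
    {"dx":0,"dy":0,"dz":0.05,"wx":0,"wy":0,"wz":0,"fingers":1},
    {"dx":0,"dy":0,"dz":0,"wx":0,"wy":0,"wz":0,"fingers":1},
    {"dx":0,"dy":0,"dz":0,"wx":0,"wy":0,"wz":0,"fingers":1},
    {"dx":0,"dy":0,"dz":0,"wx":0,"wy":0,"wz":0,"fingers":1},
    {"dx":0,"dy":0,"dz":0,"wx":0,"wy":0,"wz":0,"fingers":1},
  ],
)

```text
t: 29.3
tcp_pos: [0.4806, 0.0317, 0.0877]
tcp_rot: [-3.141, 0.001, -2.81]
wrist_force: [0.5, -1.4, -2.8]
finger_gap: 0.759
grip_force: 67.9
```

```bash
python3 plan.py '[[0.4798,0.0325,0.042,-2.81]]' 0.012; python3 look.py pics/rk1.png 0.48 0.0325 0.03
```

```text
now 29.3 [0.4806 0.0317 0.0877] [-3.141e+00  1.000e-03 -2.810e+00] gap 0.759 grip 67.9
--
[0.001, 0.001, 0.057, 0.0]
[0.0, 0.001, 0.057, 0.0]
[0.001, 0.002, 0.057, 0.0]
[0.0, 0.001, 0.058, 0.0]
end [0.4799 0.0325 0.0419] -2.81
```

View pics/rk1.png

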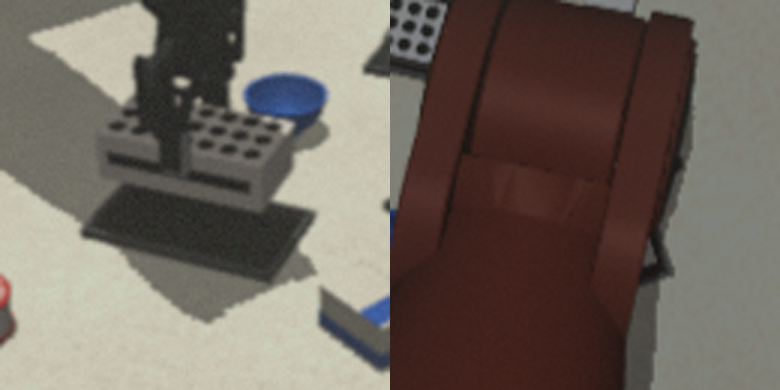

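The rack hangs level and aligned over the large tray (scene crop, rack at (195,155), tray at (200,228)). I'll lower it about 45 mm.

Call:
arm_command(
  deltas=[
    {"dx":0.001,"dy":0.003,"dz":0.06,"wx":0,"wy":0,"wz":0,"fingers":1},
    {"dx":0.001,"dy":0.002,"dz":0.06,"wx":0,"wy":0,"wz":0,"fingers":1},
    {"dx":0,"dy":0,"dz":0.05,"wx":0,"wy":0,"wz":0,"fingers":1},
    {"dx":0,"dy":0,"dz":0.03,"wx":0,"wy":0,"wz":0,"fingers":1},
    {"dx":0,"dy":0,"dz":0.015,"wx":0,"wy":0,"wz":0,"fingers":1},
  ],
)

```text
t: 29.9
tcp_pos: [0.4786, 0.0332, 0.0429]
tcp_rot: [3.141, -0.001, -2.809]
wrist_force: [-0.6, 0.1, -2.7]
finger_gap: 0.756
grip_force: 68.1
```

Call:
arm_command(
  deltas=[
    {"dx":0,"dy":0,"dz":0.008,"wx":0,"wy":0,"wz":0,"fingers":1},
    {"dx":0,"dy":0,"dz":0,"wx":0,"wy":0,"wz":0,"fingers":1},
    {"dx":0,"dy":0,"dz":0,"wx":0,"wy":0,"wz":0,"fingers":1},
    {"dx":0,"dy":0,"dz":0,"wx":0,"wy":0,"wz":0,"fingers":1},
    {"dx":0,"dy":0,"dz":0,"wx":0,"wy":0,"wz":0,"fingers":1},
  ],
)

```text
t: 30.4
tcp_pos: [0.4795, 0.033, 0.0426]
tcp_rot: [-3.141, 0.0, -2.809]
wrist_force: [0.6, -0.8, -2.2]
finger_gap: 0.758
grip_force: 68.0
```

Force still reads hanging weight, so I'll go slightly further.

Call:
arm_command(
  deltas=[
    {"dx":0,"dy":0,"dz":0.004,"wx":0,"wy":0,"wz":0,"fingers":1},
    {"dx":0,"dy":0,"dz":0.004,"wx":0,"wy":0,"wz":0,"fingers":1},
    {"dx":0,"dy":0,"dz":0,"wx":0,"wy":0,"wz":0,"fingers":1},
    {"dx":0,"dy":0,"dz":0,"wx":0,"wy":0,"wz":0,"fingers":1},
    {"dx":0,"dy":0,"dz":0,"wx":0,"wy":0,"wz":0,"fingers":1},
  ],
)

```text
t: 30.9
tcp_pos: [0.4795, 0.033, 0.0424]
tcp_rot: [-3.141, 0.0, -2.809]
wrist_force: [-7.6, 1.3, 12.8]
finger_gap: 0.758
grip_force: 69.9
```

Call:
arm_command(
  deltas=[
    {"dx":0,"dy":0,"dz":0,"wx":0,"wy":0,"wz":0,"fingers":0},
    {"dx":0,"dy":0,"dz":0,"wx":0,"wy":0,"wz":0,"fingers":-1},
    {"dx":0,"dy":0,"dz":0,"wx":0,"wy":0,"wz":0,"fingers":-1},
    {"dx":0,"dy":0,"dz":0,"wx":0,"wy":0,"wz":0,"fingers":-1},
    {"dx":0,"dy":0,"dz":0,"wx":0,"wy":0,"wz":0,"fingers":-1},
  ],
)

```text
t: 31.4
tcp_pos: [0.4794, 0.033, 0.0408]
tcp_rot: [-3.141, 0.0, -2.809]
wrist_force: [0.2, 0.9, -0.6]
finger_gap: 1.001
grip_force: 0.0
```

Call:
arm_command(
  deltas=[
    {"dx":0,"dy":0,"dz":-0.1,"wx":0,"wy":0,"wz":0,"fingers":-1},
    {"dx":0,"dy":0,"dz":-0.2,"wx":0,"wy":0,"wz":0,"fingers":-1},
    {"dx":0,"dy":0,"dz":-0.2,"wx":0,"wy":0,"wz":0,"fingers":-1},
    {"dx":0,"dy":0,"dz":-0.2,"wx":0,"wy":0,"wz":0,"fingers":-1},
    {"dx":0,"dy":0,"dz":-0.2,"wx":0,"wy":0,"wz":0,"fingers":-1},
  ],
)

```text
t: 31.9
tcp_pos: [0.4791, 0.0331, 0.2224]
tcp_rot: [-3.141, 0.0, -2.809]
wrist_force: [1.2, 1.0, -0.9]
finger_gap: 0.997
grip_force: 0.0
```

```bash
python3 plan.py '[[0.55,-0.17,0.24,-2.81]]'
```

```text
now 31.9 [0.4791 0.0331 0.2224] [-3.141  0.    -2.809] gap 0.997 grip 0.0
--
[-0.001, -0.215, -0.018, 0.0]
[-0.001, -0.215, -0.017, 0.0]
[-0.0, -0.215, -0.018, 0.0]
[-0.001, -0.215, -0.017, 0.0]
[-0.0, -0.215, -0.018, 0.0]
end [ 0.5499 -0.1699  0.24  ] -2.809
```

Moving the arm aside for a final look at everything.

Call:
arm_command(
  deltas=[
    {"dx":0,"dy":-0.215,"dz":-0.018,"wx":0,"wy":0,"wz":0,"fingers":-1},
    {"dx":0,"dy":-0.215,"dz":-0.018,"wx":0,"wy":0,"wz":0,"fingers":-1},
    {"dx":0,"dy":-0.215,"dz":-0.018,"wx":0,"wy":0,"wz":0,"fingers":-1},
    {"dx":0,"dy":-0.215,"dz":-0.018,"wx":0,"wy":0,"wz":0,"fingers":-1},
    {"dx":0,"dy":-0.215,"dz":-0.018,"wx":0,"wy":0,"wz":0,"fingers":-1},
  ],
)

```text
t: 32.4
tcp_pos: [0.5499, -0.172, 0.2389]
tcp_rot: [-3.141, 0.0, -2.809]
wrist_force: [0.5, 0.2, -0.4]
finger_gap: 1.001
grip_force: 0.0
```

```bash
python3 - <<'E'
from chk import *
for n in("pot","block","slidebox","rack"):
    t=res[n+"_tray"]; chk(n,t[:2],.003,t[3])
a=robot.snapshot("top")[170:330,120:490,::-1];b=robot.snapshot("scene")[190:380,130:420,::-1]
a=cv2.resize(a,(694,300),interpolation=cv2.INTER_CUBIC);b=cv2.resize(b,(458,300),interpolation=cv2.INTER_CUBIC)
im=np.zeros((600,694,3),np.uint8);im[:300]=a;im[300:,:458]=b;cv2.imwrite("pics/end.png",im)
E
```

```text
pot [ 0.471  -0.3213  0.003   0.2422] 0.075 {'scene': [0.471, -0.3213, 0.003, 0.2424]}
block [ 0.6105  0.1715  0.0044 -0.2152] 0.077 {'scene': [0.6101, 0.1746, 0.003, -0.266], 'top': [0.6103, 0.1711, 0.003, -0.2083]}
slidebox [0.4677 0.3659 0.006  0.3068] 0.057 {'scene': [0.465, 0.3717, 0.003, 0.3373], 'top': [0.4672, 0.3665, 0.003, 0.2919]}
rack [0.4781 0.0339 0.0049 0.3335] 0.047 {'scene': [0.4779, 0.0371, 0.003, 0.3161], 'top': [0.477, 0.0332, 0.003, 0.342]}
```

View pics/end.png

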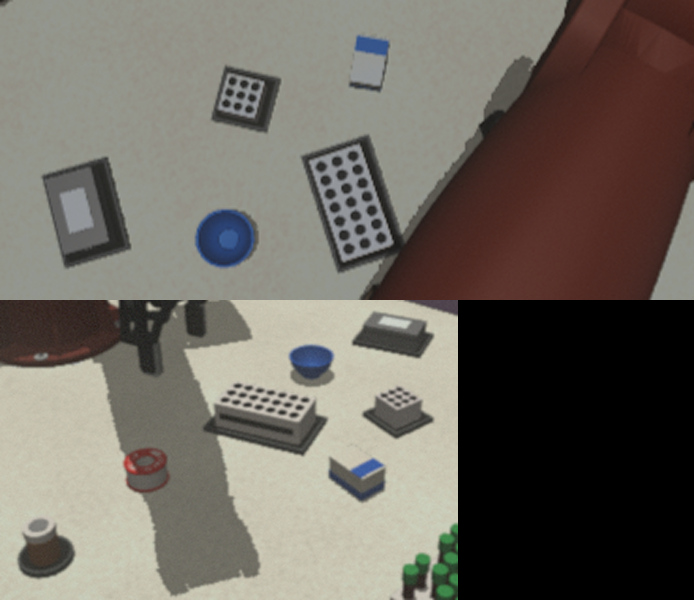

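All four pieces stand upright in their own trays, within about 4 mm of centre: in the picture, pot (42,545), block (398,407), slide box (393,330) and rack (265,412). The spool and carton are undisturbed, so I'm handing in.

```bash
python3 -c "
from workcell import robot
print(robot.finish_job())"
```

```text
the job is handed in; nothing more can be done
None
```

The pot, block, slide box and rack each stand upright in their own trays, within about 4 mm of centre by my camera fits; the spool and carton look undisturbed, and I handed the job in at about 33 s (no verdict was returned).

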